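# Free the scraper block of stray screwdrivers and rack the putty knives

## Robot

A 6-joint arm with a two-finger parallel gripper is mounted at the origin on the work surface. World frame = base frame: x ahead of the robot, y to its left, z up, the work surface at z = 0. Lengths are in m, angles in rad, forces in N, time in s.
With the tool pointing down it reaches from about 0.425 to 0.95 m from the base axis. Payload 3.5 kg.
Tool frame: the origin (TCP) lies midway between the tips of the shut fingers; the grasp point (between the pads) lies 19 mm behind it; z points along the fingers, y is the direction in which the jaws open and shut (so a half turn about z gives the same grasp; the last joint's range is limited). The gripper opens to 85 mm and grips with 20 to 120 N. Pads are 22 mm wide; open, the fingers measure 114 mm over their backs; the gripper's body (76 mm by 85 mm) begins 54 mm behind the grasp point. The pads swing forward as they close: fully open they stand 13 mm farther back than shut.
Start: joints at [1.04, 0.286, 1.577, -0, 1.279, -0.15], TCP at [0.251, 0.627, 0.192] pointing down, gripper open.
Joint ranges: [-2.77, 2.77], [-0.9, 2.22], [0.21, 2.48], [-1.53, 4.67], [0.24, 2.81], [-2.84, 2.84]. Speed limits (rad/s): [2.79, 2.79, 3.14, 3.14, 3.14, 3.14].

## Interface

Orientations are given as a unit quaternion [x, y, z, w].
In Python, from plant import ctrl gives the robot as it stands.
- The arm moves only by the tool apply_moves, never from a script. Its argument "moves" is a list that holds one entry, the list of rows, each a list of 7 numbers: the shift along the tool's x, y, z in m, then the turn, a rotation vector about the tool's x, y, z in degrees, then the gripper's target within -1 to 1 (shut at 1, half-way at 0, fully open at -1). In form: [[[tx, ty, tz, ax, ay, az, hand], ...]]. A call has 1 to 12 rows; each row shifts and turns the pose as measured when the row begins, along the tool's axes as they then stand; what a row does not reach is not made up. A row lasts 1/10 s, in which the tool goes at most 50 mm and 8.59 degrees, less where a joint would pass 70% of its speed; a pose out of reach is approached as far as the arm can. A call with a gripper value outside its range is refused whole. The fingers move at their own pace and stop on an object; "force" is the grip in N (left out, the last holds). Time passes only in rows, so rows that do not move let the fingers close. It gives the time, the measured TCP pose, the force and the opening at its end, in the units of the state.
- ctrl.get_state(): the state, without advancing time (a new reading comes with each control period).
- ctrl.read_camera(name): name is "scene" or "side" or "wrist"; returns the picture (384x512x3 uint8, red, green, blue); there is no depth.
- ctrl.get_calibration(name): a dict with "camera_matrix" (3x3 intrinsics, pixels), "cam_to_world" (4x4, takes a point from camera to world coordinates). Camera axes: x right, y up, looking along -z (the intrinsics and any distortion apply to the point x, -y, -z); pixel columns grow to the right and rows downward; lengths in m; the calibration is good to about 2 mm. The wrist camera is an equidistant fisheye: a pixel r from the principal point sees the ray r / f radians off the axis. A picture is of the moment at which its call begins: read the wrist's pose just before it. get_calibration takes no time and is no camera call; for the wrist camera it gives the pose at the moment of the call.
- ctrl.sign_off(): hands the job in, once; it reports no verdict.
The state is a dict: "time": time; "qpos": joint angles; "dq": joint speeds; "joint_efforts": joint torques, N m; "eef_pos": TCP position; "tcp_rot": TCP orientation; "contact_force": force on the tool from outside, world axes, zero at the start; "wrist_torque": the same for the moment, N m; "opening": opening from 0.0 (shut) to 1.0 (fully open).
Only numpy, scipy, OpenCV 4.12 (cv2) and the standard library are available. Lean on these libraries where they do the work, as an engineer would, in place of code of your own. Each camera call takes 0.05 s, during which the arm holds its last target. There are 200 camera calls.

## Task

The slots of the wooden block are meant for the putty knives, but screwdrivers have been stuck in some of them. First pull out every screwdriver and lay it down inside the black tray; then slide every putty knife lying on the bench, blade first, into a slot of its own until its handle sits home against the block. Leave everything else on the bench where it is.

Things in the scene. Friction and masses are not known exactly. Their poses are not given: they have to be found in the camera images.
- slots: Fixed wooden scraper block, 302 mm wide, raked front face with 4 slots in a row. Origin: middle of the face, 100 mm above the bench. x points INTO the slots (forwards, 50 deg below level), y along the row (level), z up the face. Slot mouths: y = -108, -36, 36, 108 mm at x = z = 0; each 58 wide (y), 8 high (z, mouth eased to 10), 95 deep (x). Block spans z -22 to 30, x 0 to 95, on a foot behind
- slot1 (a point): centre of the mouth of slot 1, in the block's face
- slot2 (a point): centre of the mouth of slot 2, in the block's face
- slot3 (a point): centre of the mouth of slot 3, in the block's face
- slot4 (a point): centre of the mouth of slot 4, in the block's face
- tray: Black plastic open tray, fixed, outside 280 (x) x 220 (y) x 35 mm high, walls and floor 5 mm; origin under its centre, z up
- knife_red: Putty knife, red handle (may be absent), lies flat. Handle 115 long x 28 wide x 20 thick mm, square shoulders; stiff blade 80 x 50 x 3 mm on its mid-plane; 120 g, balancing 31 mm behind the shoulder. Origin: middle of the shoulder, where the blade leaves the handle (10 mm above the bench); x to the blade's tip, y across the width; same either side up. Home: shoulder on the block's face
- knife_blue: Putty knife, blue handle (may be absent), lies flat. Handle 115 long x 28 wide x 20 thick mm, square shoulders; stiff blade 80 x 50 x 3 mm on its mid-plane; 120 g, balancing 31 mm behind the shoulder. Origin: middle of the shoulder, where the blade leaves the handle (10 mm above the bench); x to the blade's tip, y across the width; same either side up. Home: shoulder on the block's face
- knife_yellow: Putty knife, yellow handle (may be absent), lies flat. Handle 115 long x 28 wide x 20 thick mm, square shoulders; stiff blade 80 x 50 x 3 mm on its mid-plane; 120 g, balancing 31 mm behind the shoulder. Origin: middle of the shoulder, where the blade leaves the handle (10 mm above the bench); x to the blade's tip, y across the width; same either side up. Home: shoulder on the block's face
- knife_white: Putty knife, white handle (may be absent), lies flat. Handle 115 long x 28 wide x 20 thick mm, square shoulders; stiff blade 80 x 50 x 3 mm on its mid-plane; 120 g, balancing 31 mm behind the shoulder. Origin: middle of the shoulder, where the blade leaves the handle (10 mm above the bench); x to the blade's tip, y across the width; same either side up. Home: shoulder on the block's face
- driver_orange: Screwdriver, an orange six-sided handle 90 long, 24 mm across flats, shaft 75 long, 6 mm thick; 90 g (may be absent). Stuck in a slot up to its handle, which sticks out square to the face, over the bench towards the robot. Origin: the shaft's tip, x along the shaft (handle on the -x side, its middle at x = -120 mm); two flats face the block's +y and -y
- driver_orange_butt (a point): end of that screwdriver's handle, 165 mm behind its tip
- driver_green: Screwdriver, a green six-sided handle 90 long, 24 mm across flats, shaft 75 long, 6 mm thick; 90 g (may be absent). Stuck in a slot up to its handle, which sticks out square to the face, over the bench towards the robot. Origin: the shaft's tip, x along the shaft (handle on the -x side, its middle at x = -120 mm); two flats face the block's +y and -y
- driver_green_butt (a point): end of that screwdriver's handle, 165 mm behind its tip
- driver_clear: Screwdriver, a clear amber six-sided handle 90 long, 24 mm across flats, shaft 75 long, 6 mm thick; 90 g (may be absent). Stuck in a slot up to its handle, which sticks out square to the face, over the bench towards the robot. Origin: the shaft's tip, x along the shaft (handle on the -x side, its middle at x = -120 mm); two flats face the block's +y and -y
- driver_clear_butt (a point): end of that screwdriver's handle, 165 mm behind its tip
- driver_grey: Screwdriver, a grey six-sided handle 90 long, 24 mm across flats, shaft 75 long, 6 mm thick; 90 g (may be absent). Stuck in a slot up to its handle, which sticks out square to the face, over the bench towards the robot. Origin: the shaft's tip, x along the shaft (handle on the -x side, its middle at x = -120 mm); two flats face the block's +y and -y
- driver_grey_butt (a point): end of that screwdriver's handle, 165 mm behind its tip
- mug: bystander: white mug, 80 mm across, 95 mm tall; origin under its centre
- tape: bystander: flat roll of green tape, 96 mm across, 24 mm high; origin under its centre
- glue: bystander: white glue bottle with orange cap, 54 mm across, 150 mm tall; origin under its centre
- dish: bystander: round steel parts dish, 110 mm across, 22 mm high; origin under its centre
- pliers: bystander: locking pliers, 205 mm long, 16 mm high; origin under the jaws' root, x to the jaws
- filler: bystander: small aluminium can, 70 mm across, 70 mm tall; origin under its centre
Not all that is in view belongs to the job. Leave any orange look-alike of the knife_yellow alone.

How it is judged:
By the outcome, as a careful person would: the job done as asked, in the order asked, and still so for the second after the job is handed in, with the robot touching nothing.
Of knife_red, knife_blue, knife_yellow, knife_white only 3 to 4 are there at a start; the rules pass over those that are not, and their reading is None.
Of driver_orange, driver_green, driver_clear, driver_grey only 2 to 3 are there at a start; the rules pass over those that are not, and their reading is None.
At some moment in a run one of knife_red, knife_blue, knife_yellow, knife_white may be knocked a few centimetres aside while the robot is not near it.
Once in a run the grip may slacken for a moment while it holds something.
It also fails if it takes over 210 s, if anything falls off the work surface, if the arm or the gripper's body presses on something with over 40 N, if the wrist force passes 120 N, or if a joint passes its speed limit or range.

## Working session

There is one attempt and no reset: what is moved stays moved. The work goes in short steps, Python scripts to look and compute and a tool call to move; the robot and the scene stay as the last step left them, time stands still between calls to the robot, and variables do not carry over. Pictures are saved under pics/ and viewed, about 12 in all and at most 16, crops included, and the job is handed in when it is done.

Besides the shell and the picture viewer there is one more tool, called after "Request:" as name(argument=value, ...), one argument or row to a line, values as JSON. apply_moves: Moves the arm, as the interface text tells. Its arguments: {"type":"object","properties":{"moves":{"type":"array","items":{"type":"array","items":{"type":"array","items":{"type":"number"}}}},"force":{"type":"number"}},"required":["moves"]}

```bash
mkdir -p pics; ls
python3 - <<'E'
from plant import ctrl
import cv2,numpy as np
print(ctrl.get_state())
for n in ["scene","side"]:
    im=ctrl.read_camera(n); cv2.imwrite(f"pics/{n}0.png",cv2.resize(im[:,:,::-1],(800,600),interpolation=cv2.INTER_CUBIC)); np.save(f"pics/{n}0.npy",im)
    c=ctrl.get_calibration(n); print(n,np.round(c["camera_matrix"],1).tolist(),np.round(c["cam_to_world"],3).tolist(),c.keys())
E
```

```text
pics
{'time': 0.0, 'qpos': array([ 1.04000784e+00,  2.87195160e-01,  1.57819582e+00, -5.78594286e-07,
        1.27859940e+00, -1.49989708e-01]), 'dq': array([-7.89905447e-05,  4.24760023e-04,  6.06775576e-04,  2.14222016e-04,
        4.49885399e-04,  1.52774856e-03]), 'joint_efforts': array([ 1.28297601e-03, -4.05985773e+01, -2.92620814e+01, -9.44293083e-05,
        5.80991007e-03, -4.23141842e-06]), 'eef_pos': array([0.25045016, 0.62600092, 0.19081744]), 'tcp_rot': array([ 1.89250863e-01,  9.81928039e-01, -1.13016784e-03, -3.99983090e-04]), 'contact_force': array([ 0.63535503, -0.03732828, -0.28140445]), 'wrist_torque': array([ 0.06712339,  0.00304615, -0.00073003]), 'opening': 0.9991925136962102}
scene [[478.3, 0.0, 263.1], [0.0, 478.3, 186.5], [0.0, 0.0, 1.0]] [[0.692, -0.583, 0.425, 1.221], [0.722, 0.564, -0.401, -0.454], [-0.006, 0.585, 0.811, 1.409], [0.0, 0.0, 0.0, 1.0]] dict_keys(['camera_matrix', 'cam_to_world'])
side [[349.4, 0.0, 258.5], [0.0, 349.4, 193.9], [0.0, 0.0, 1.0]] [[0.831, 0.383, -0.403, 0.021], [-0.556, 0.575, -0.599, -0.558], [0.002, 0.722, 0.691, 0.985], [0.0, 0.0, 0.0, 1.0]] dict_keys(['camera_matrix', 'cam_to_world'])
```

View pics/scene0.png

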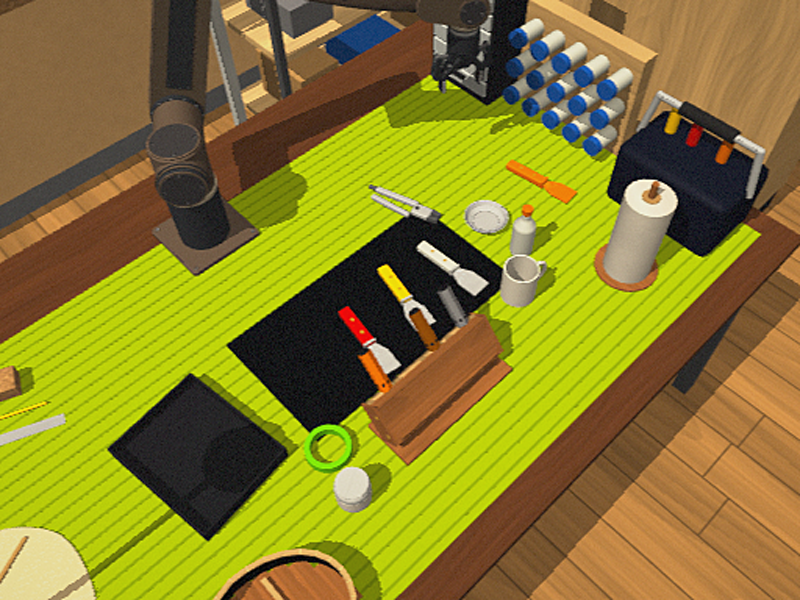

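View pics/side0.png

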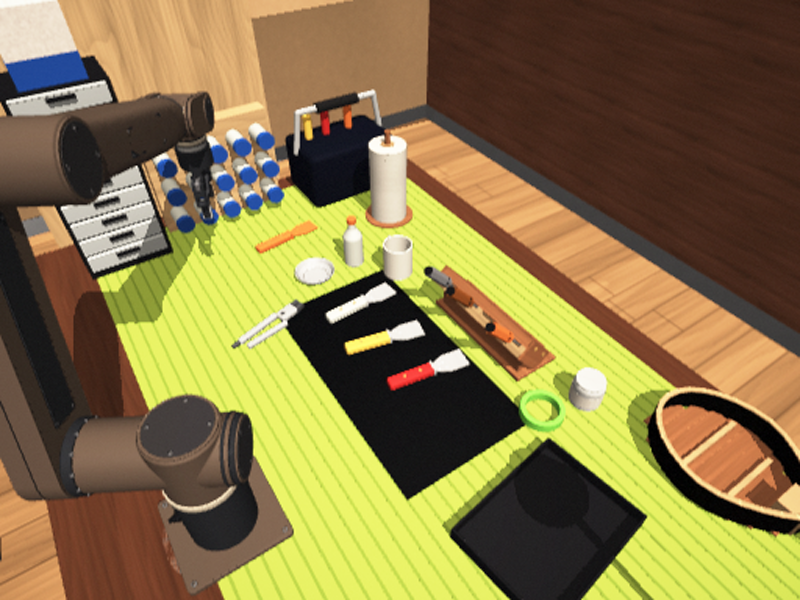

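The scene view shows red, yellow and white knives at about (365,335), (405,295) and (450,268). The orange look-alike is at (540,180), off by itself, so I'll leave it. Three drivers sit in the block: orange (373,372), amber (424,328) and grey (453,306). The tray is at (198,455). Next I'll enlarge the block and knives.

```bash
cat > h.py <<'E'
import numpy as np,cv2
from scipy.spatial.transform import Rotation as R
from scipy.optimize import least_squares
from plant import ctrl
CAL={n:ctrl.get_calibration(n) for n in("scene","side")}
def proj(n,P,cal=None):
    c=cal or CAL[n];K=c["camera_matrix"];T=np.linalg.inv(c["cam_to_world"])
    p=np.atleast_2d(P)@T[:3,:3].T+T[:3,3];p=p*[1,-1,-1]
    if n=="wrist":
        r=np.hypot(p[:,0],p[:,1]);s=np.arctan2(r,p[:,2])/np.maximum(r,1e-9)
        return np.c_[p[:,0]*s*K[0,0]+K[0,2],p[:,1]*s*K[1,1]+K[1,2]]
    return np.c_[p[:,0]/p[:,2]*K[0,0]+K[0,2],p[:,1]/p[:,2]*K[1,1]+K[1,2]]
def ray(n,uv,cal=None):
    c=cal or CAL[n];K=c["camera_matrix"];T=c["cam_to_world"]
    a=(np.asarray(uv,float)-[K[0,2],K[1,2]])/[K[0,0],K[1,1]]
    if n=="wrist":
        t=np.linalg.norm(a);d=np.array([*(a/max(t,1e-9)*np.sin(t)),np.cos(t)])
    else:d=np.array([*a,1])
    return T[:3,3],T[:3,:3]@(d*[1,-1,-1])
def onz(n,uv,z,cal=None):
    o,d=ray(n,uv,cal);return o+d*(z-o[2])/d[2]
def tri(uvs,cals=None):
    A=np.zeros((3,3));b=np.zeros(3)
    for i,(n,uv) in enumerate(uvs):
        o,d=ray(n,uv,cals[i] if cals else None);d=d/np.linalg.norm(d);M=np.eye(3)-np.outer(d,d);A+=M;b+=M@o
    return np.linalg.solve(A,b)
def block(x,y,yaw):
    a=np.radians(50);c,s=np.cos(yaw),np.sin(yaw)
    X=np.array([c*np.cos(a),s*np.cos(a),-np.sin(a)]);Y=np.array([-s,c,0])
    return np.c_[X,Y,np.cross(X,Y)],np.array([x,y,.1])
def st():
    s=ctrl.get_state();return s["eef_pos"],R.from_quat(s["tcp_rot"]),s
def delta(Rt,pt):
    p,r,s=st();d=r.inv().apply(np.asarray(pt)-p)
    return np.round(d*1000,1),np.round((r.inv()*Rt).as_rotvec(degrees=True),2)
def IK_free(): pass
E
python3 - <<'E'
import cv2,numpy as np
a=np.load("pics/scene0.npy")[150:300,200:340,::-1];b=np.load("pics/side0.npy")[150:264,244:384,::-1]
f=lambda i:cv2.resize(i,None,fx=2.85,fy=2.85,interpolation=cv2.INTER_CUBIC)
A=cv2.resize(a,None,fx=4,fy=4,interpolation=cv2.INTER_CUBIC);cv2.imwrite("pics/c1.png",A)
B=cv2.resize(b,None,fx=5,fy=5,interpolation=cv2.INTER_CUBIC);cv2.imwrite("pics/c2.png",B)
E
```

```text
(no output)
```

View pics/c1.png

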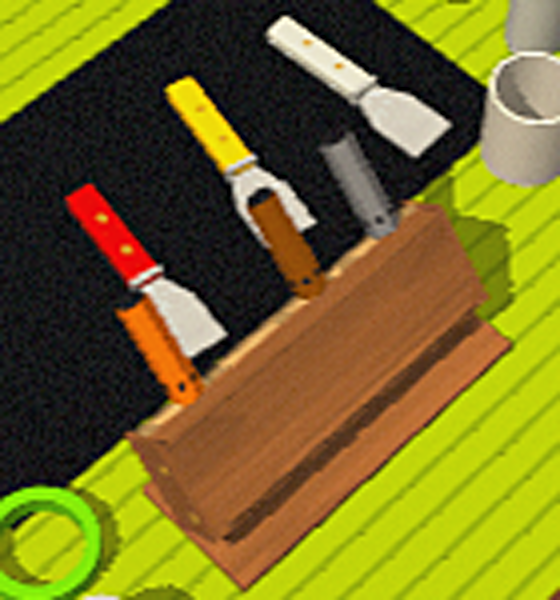

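View pics/c2.png

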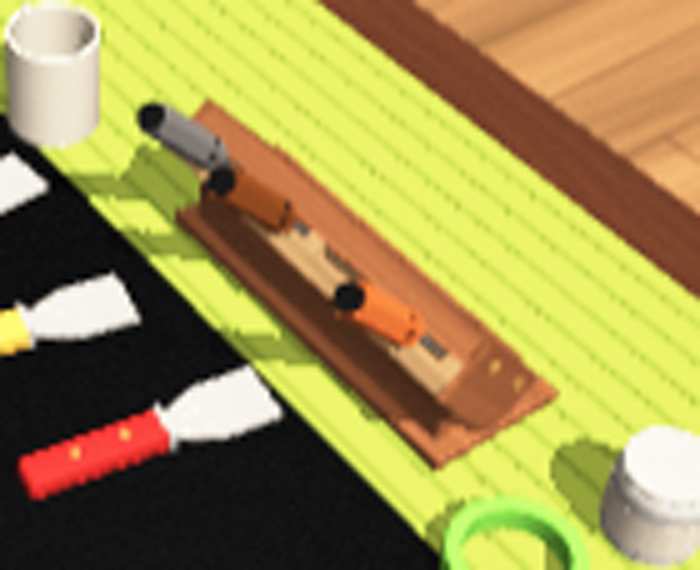

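Slot order looks like orange in slot 1, slot 2 empty, amber in slot 3 and grey in slot 4. I'll fit the poses next.

Run:
```python
from h import *
S=lambda u,v:("scene",(u/4+199.6,v/4+149.6)); D=lambda u,v:("side",(u/5+243.6,v/5+149.6))
pts=[(S(130,435),(0,-.151,.03)),(S(440,205),(0,.151,.03)),(S(485,300),(.095,.151,.03)),(S(217,542),(.095,-.151,.03)),
 (D(497,338),(0,-.151,.03)),(D(440,400),(0,-.151,-.022))]
but=[[S(338,142),D(152,118)],[S(263,198),D(220,182)],[S(131,306),D(350,297)]]
def f(v):
    M,o=block(*v[:3]);r=[]
    for (n,uv),P in pts:r+=list(proj(n,M@P+o)[0]-uv)
    for b,y in zip(but,v[3:]):
        for n,uv in b:r+=list(proj(n,M@[-.09,y,0]+o)[0]-uv)
    return r
s=least_squares(f,[.75,.1,0,.108,.036,-.108],loss="soft_l1")
print(np.round(s.x,4),np.degrees(s.x[2]));print(np.round(np.array(f(s.x)).reshape(-1,2),1).tolist())
np.save("blk.npy",s.x[:3])
for b in but: print("butt tri",tri(b).round(4))
# knives
kn={"red":[(S(80,196),D(32,480)),(S(146,280),D(163,428)),(S(208,340),D(266,393))],
"yellow":[(S(180,86),None),(S(240,168),D(25,330)),(S(300,225),D(127,295))],
"white":[(S(280,28),None),(S(368,92),None),(S(435,140),D(32,172))]}
for k,v in kn.items():
    for a,b in v: print(k,onz(*a,.01).round(4), onz(*b,.01).round(4) if b else "")
g=lambda u,v:("scene",(u*.64,v*.64)); h=lambda u,v:("side",(u*.64,v*.64))
print("tray",[onz(*g(*p),.035)[:2].round(3).tolist() for p in[(192,375),(288,452),(208,538),(109,449)]],[onz(*h(*p),.035)[:2].round(3).tolist() for p in[(549,440),(645,517),(451,535)]])
for n,p,z in [("mug",(520,260),.095),("tape",(328,447),.024),("glue",(528,210),.15),("dish",(487,216),.022),("can",(352,480),.07)]: print(n,onz(*g(*p),z)[:2].round(3))
```

```text
[ 0.6676  0.095   0.0054  0.1172  0.036  -0.103 ] 0.3114386332407615
[[7.2, 2.1], [-1.7, 1.1], [-0.9, 0.5], [-0.0, -0.8], [-2.3, 0.4], [-1.2, -0.4], [-0.8, -0.7], [0.5, -1.2], [-0.2, -0.0], [0.7, -1.4], [-0.1, -0.5], [0.9, -0.5]]
butt tri [0.6092 0.2154 0.1614]
butt tri [0.6076 0.1326 0.1628]
butt tri [ 0.6093 -0.0066  0.1646]
red [0.4176 0.0908 0.01  ] [0.4199 0.0862 0.01  ]
red [0.5233 0.0745 0.01  ] [0.5235 0.0733 0.01  ]
red [0.6037 0.0724 0.01  ] [0.6056 0.0582 0.01  ]
yellow [0.3884 0.2376 0.01  ] 
yellow [0.4941 0.2137 0.01  ] [0.4926 0.2088 0.01  ]
yellow [0.5749 0.2094 0.01  ] [0.5781 0.196  0.01  ]
white [0.4031 0.3523 0.01  ] 
white [0.5139 0.3574 0.01  ] 
white [0.5941 0.3618 0.01  ] [0.5937 0.3559 0.01  ]
tray [[0.336, -0.255], [0.613, -0.217], [0.643, -0.428], [0.362, -0.468]] [[0.596, -0.224], [0.626, -0.433], [0.318, -0.266]]
mug [0.638 0.431]
tape [ 0.655 -0.151]
glue [0.58  0.515]
dish [0.457 0.526]
can [ 0.755 -0.172]
```

Request:
apply_moves(
  moves=[
    [[0, 0, -0.045, 0, 0, -7.3, 0], [0, 0, -0.045, 0, 0, -7.3, 0], [0, 0, -0.045, 0, 0, -7.2, 0], [-0.024, -0.042, 0, 0, 0, 0, 0], [-0.024, -0.042, 0, 0, 0, 0, 0], [-0.024, -0.042, 0, 0, 0, 0, 0], [-0.024, -0.042, 0, 0, 0, 0, 0], [-0.024, -0.042, 0, 0, 0, 0, 0], [-0.024, -0.042, 0, 0, 0, 0, 0], [-0.024, -0.042, 0, 0, 0, 0, 0], [-0.024, -0.042, 0, 0, 0, 0, 0], [-0.024, -0.042, 0, 0, 0, 0, 0]],
  ],
  force=60,
)

```text
time: 1.3
eef_pos: [0.4753, 0.2423, 0.3248]
tcp_rot: [-0.014, 1.0, -0.006, -0.004]
contact_force: [0.5, 0.7, 0.3]
opening: 0.498
```

Request:
apply_moves(
  moves=[
    [[-0.024, -0.042, 0, 0, 0, 0, 0], [-0.024, -0.042, 0, 0, 0, 0, 0], [-0.01, -0.042, 0, 0, 0, 0, 0], [0, 0, 0, 0, 0, 0, 0]],
  ],
)

```text
time: 1.7
eef_pos: [0.5394, 0.1078, 0.323]
tcp_rot: [-0.011, 1.0, -0.007, -0.006]
contact_force: [0.6, 0.3, -0.7]
opening: 0.501
```

Run:
```python
from h import *
p,r,s=st();print(p.round(4),r.as_matrix().round(3).tolist(),s["opening"],s["qpos"].round(2))
c=ctrl.get_calibration("wrist");im=ctrl.read_camera("wrist");np.save("pics/w1.npy",im);import pickle;pickle.dump(c,open("w1.pkl","wb"))
print(c["camera_matrix"].round(1).tolist(),c["cam_to_world"].round(3).tolist())
cv2.imwrite("pics/w1.png",cv2.resize(im[:,:,::-1],(800,600),interpolation=cv2.INTER_CUBIC))
print((r.inv().apply(c["cam_to_world"][:3,3]-p)).round(4))
```

```text
[0.5394 0.1078 0.323 ] [[-1.0, -0.022, -0.011], [-0.022, 1.0, -0.014], [0.012, -0.013, -1.0]] 0.5014542929088969 [ 0.02 -0.05  1.71 -0.01  1.49 -1.57]
[[297.3, 0.0, 253.3], [0.0, 297.3, 190.6], [0.0, 0.0, 1.0]] [[-0.023, -0.96, -0.279, 0.467], [1.0, -0.026, 0.006, 0.11], [-0.013, -0.279, 0.96, 0.507], [0.0, 0.0, 0.0, 1.0]]
[ 0.0744  0.0016 -0.1828]
```

View pics/w1.png

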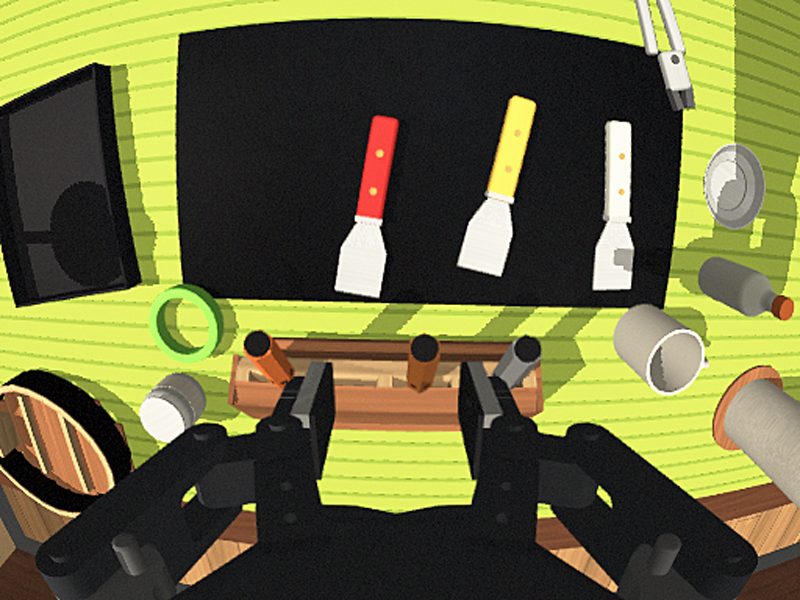

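```bash
python3 - <<'E'
from h import *
import pickle
c=pickle.load(open("w1.pkl","rb"))
W=lambda u,v:(u*.64-.2,v*.64-.2)
S=lambda u,v:("scene",(u/4+199.6,v/4+149.6)); D=lambda u,v:("side",(u/5+243.6,v/5+149.6))
for n,w,s,d in [("orange",(258,342),S(131,306),D(350,297)),("amber",(425,347),S(263,198),D(220,182)),("grey",(526,344),S(338,142),D(152,118))]:
    print(n,onz("wrist",W(*w),.169,c).round(4),tri([("wrist",W(*w)),s,d],[c,None,None]).round(4))
K={"red":[(385,118),(370,217),(359,292)],"yellow":[(522,99),(501,195),(483,270)],"white":[(619,123),(617,222),(613,289)]}
for k,v in K.items():
    P=[onz("wrist",W(*q),.01,c)[:2] for q in v];d=P[1]-P[0];print(k,np.round(P,4).tolist(),np.degrees(np.arctan2(d[1],d[0])).round(1),np.degrees(np.arctan2(*(P[2]-P[1])[::-1])).round(1))
print("slot2?",[onz("wrist",W(*q),.1,c).round(4)[:2] for q in [(355,380),(340,378),(372,378)]])
print("ends",[onz("wrist",W(*q),.1+.03*.643,c).round(4)[:2] for q in [(230,388),(545,393)]],[onz("wrist",W(*q),.1-.022*.643,c).round(4)[:2] for q in [(240,352),(536,358)]])
E
python3 - <<'E'
import cv2,numpy as np
im=np.load("pics/w1.npy")[195:285,135:360,::-1];cv2.imwrite("pics/c3.png",cv2.resize(im,None,fx=3.5,fy=3.5,interpolation=cv2.INTER_CUBIC))
E
```

```text
orange [ 0.605  -0.0028  0.169 ] [ 0.6087 -0.0057  0.163 ]
amber [0.6044 0.1315 0.169 ] [0.6073 0.1323 0.1628]
grey [0.6005 0.2128 0.169 ] [0.6075 0.2161 0.1595]
red [[0.415, 0.0908], [0.5215, 0.0769], [0.6053, 0.0655]] -7.4 -7.7
yellow [[0.386, 0.2364], [0.4927, 0.2172], [0.5764, 0.2022]] -10.2 -10.2
white [[0.3994, 0.3531], [0.5134, 0.3587], [0.5932, 0.3639]] 2.8 3.7
slot2? [array([0.6693, 0.0693]), array([0.6678, 0.0546]), array([0.6665, 0.086 ])]
ends [array([ 0.6759, -0.0535]), array([0.6713, 0.254 ])] [array([ 0.6511, -0.0514]), array([0.6486, 0.2506])]
```

View pics/c3.png

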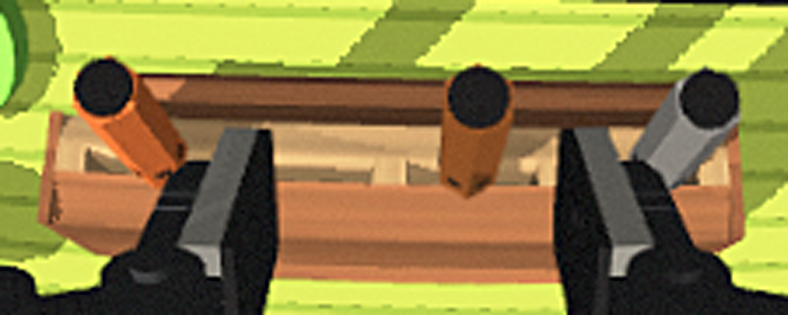

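The picture shows orange, amber and grey butts at (258,342), (425,347) and (526,344). The slot 2 mouth is free. The knives are clear at (370,217), (501,195) and (617,222). I'll tilt the tool 30° and go for amber.

Request:
apply_moves(
  moves=[
    [[0, 0, 0, 0, 7.5, -0.5, -0.3], [0, 0, 0, 0, 7.5, 0, -0.3], [0, 0, 0, 0, 7.5, 0, -0.3], [0, 0, 0, 0, 7.5, 0, -0.3], [0, 0, 0, 0, 0, 0, -0.3]],
  ],
)

```text
time: 2.25
eef_pos: [0.5347, 0.1155, 0.3216]
tcp_rot: [-0.017, 0.961, -0.01, -0.276]
contact_force: [0.4, -0.3, -1.1]
opening: 0.647
```

```bash
cat >> h.py <<'E'
B=(.6635,.0995,np.radians(.7))
def slotpt(u,y,z=0): M,o=block(*B); return M@[u,y,z]+o
def tooltilt(tilt,yaw):  # backward tilt deg, yaw deg; tool x toward robot
    return R.from_euler("z",yaw,degrees=True)*R.from_matrix([[-1,0,0],[0,1,0],[0,0,-1]])*R.from_euler("y",tilt,degrees=True)
def go(tilt,yaw,P,depth):
    Rt=tooltilt(tilt,yaw);p=np.asarray(P)+Rt.apply([0,0,1])*depth
    d,a=delta(Rt,p);print("d mm",d,"rot",a,"TCPtarget",p.round(4))
E
python3 - <<'E'
from h import *
p,r,s=st();print(p,s["qpos"].round(2))
for y in (-.103,.0325,.1135): 
  P=slotpt(-.05,y);go(30,.7,P,-.07);go(30,.7,P,.012)
print(tooltilt(30,.7).inv().apply(block(*B)[0][:,0]))
E
```

```text
[0.53471766 0.11552243 0.32156119] [ 0.03  0.29  1.42 -0.01  1.99 -1.57]
d mm [-174.5 -122.8   36.8] rot [-1.19 -2.05  0.98] TCPtarget [ 0.6676 -0.0035  0.1989]
d mm [-177.4 -121.1  118.7] rot [-1.19 -2.05  0.98] TCPtarget [ 0.6266 -0.004   0.1279]
d mm [-176.7   12.7   33.9] rot [-1.19 -2.05  0.98] TCPtarget [0.666  0.132  0.1989]
d mm [-179.7   14.4  115.8] rot [-1.19 -2.05  0.98] TCPtarget [0.625  0.1315 0.1279]
d mm [-178.1   93.7   32.2] rot [-1.19 -2.05  0.98] TCPtarget [0.665  0.213  0.1989]
d mm [-181.    95.3  114.1] rot [-1.19 -2.05  0.98] TCPtarget [0.624  0.2125 0.1279]
[-9.39692621e-01  1.34157989e-18  3.42020143e-01]
```

Request:
apply_moves(
  moves=[
    [[-0.044, 0.003, 0.008, -1.2, -2, 1, -0.3], [-0.044, 0.003, 0.008, 0, 0, 0, -0.3], [-0.044, 0.003, 0.008, 0, 0, 0, -0.3], [-0.044, 0.003, 0.008, 0, 0, 0, -0.3], [0, 0, 0, 0, 0, 0, -0.3]],
  ],
)

```text
time: 2.75
eef_pos: [0.6728, 0.1388, 0.2023]
tcp_rot: [-0.01, 0.967, -0.002, -0.254]
contact_force: [-0.4, -0.9, -1.9]
opening: 0.65
```

```bash
cat > look.py <<'E'
import sys
from h import *
n=sys.argv[1];p,r,s=st();c=ctrl.get_calibration("wrist")
im=ctrl.read_camera("wrist");np.save(f"pics/{n}.npy",im)
import pickle;pickle.dump(c,open(f"{n}.pkl","wb"))
im=im[:,:,::-1]
if len(sys.argv)>2:
    x,y,w,h,f=map(float,sys.argv[2:7]);im=im[int(y):int(y+h),int(x):int(x+w)];im=cv2.resize(im,None,fx=f,fy=f,interpolation=cv2.INTER_CUBIC)
cv2.imwrite(f"pics/{n}.png",im);print(p.round(4),s["opening"],s["contact_force"].round(1))
E
python3 - <<'E'
from h import *
P=slotpt(-.05,.0325);go(30,.7,P,-.07);go(30,.7,P,.012)
E
python3 look.py w2
```

```text
d mm [ 4.5 -6.6  6.4] rot [-0.15  0.6   0.41] TCPtarget [0.666  0.132  0.1989]
d mm [ 5.3 -6.4 88.3] rot [-0.15  0.6   0.41] TCPtarget [0.625  0.1315 0.1279]
[0.6728 0.1388 0.2023] 0.6500969642787041 [-0.4 -0.9 -1.9]
```

View pics/w2.png

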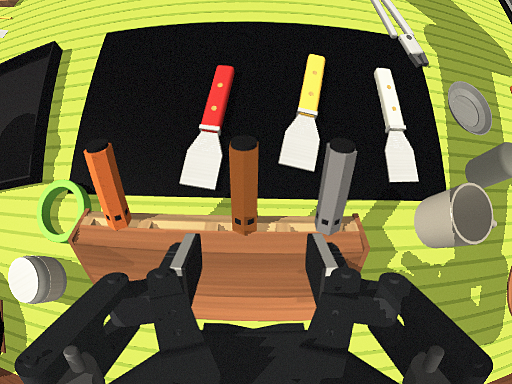

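```bash
python3 - <<'E'
from h import *
import pickle
c1=pickle.load(open("w1.pkl","rb"));c2=pickle.load(open("w2.pkl","rb"))
W=lambda u,v:(u*.64-.2,v*.64-.2)
for n,a,b in [("orange",(258,342),(97,147)),("amber",(425,347),(244,143)),("grey",(526,344),(342,145))]:
    print(n,tri([("wrist",W(*a)),("wrist",b)],[c1,c2]).round(4),onz("wrist",b,.169,c2).round(4))
# block top edge corners in w2 & model
M,o=block(*B)
print(proj("wrist",np.array([M@q+o for q in [(0,-.151,.03),(0,.151,.03),(.095,-.151,.03),(.095,.151,.03),(0,-.151,-.022),(0,.151,-.022),(0,0,0),(-.09,.0325,0)]]),c2).round(1).tolist())
E
python3 - <<'E'
import cv2,numpy as np
im=np.load("pics/w2.npy")[190:260,70:380,::-1];cv2.imwrite("pics/c4.png",cv2.resize(im,None,fx=2.5,fy=2.5,interpolation=cv2.INTER_CUBIC))
E
```

```text
orange [ 0.6069 -0.0049  0.1652] [ 0.6085 -0.0033  0.169 ]
amber [0.6052 0.1314 0.167 ] [0.6061 0.1313 0.169 ]
grey [0.6028 0.2153 0.1636] [0.6049 0.2144 0.169 ]
[[73.3, 235.6], [365.6, 242.2], [102.5, 287.3], [344.1, 295.1], [91.3, 204.4], [353.2, 207.8], [213.1, 221.2], [244.1, 142.1]]
```

View pics/c4.png

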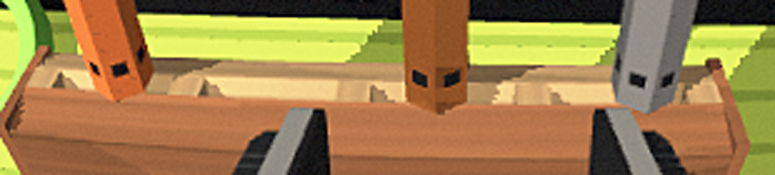

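```bash
python3 - <<'E'
from h import *
import pickle
c2=pickle.load(open("w2.pkl","rb"))
C=lambda u,v:np.array((u/2.5+69.7,v/2.5+189.7))
pts=[(C(5,127),(0,-.151,.03)),(C(746,150),(0,.151,.03)),(C(42,50),(0,-.151,-.022)),(C(715,62),(0,.151,-.022))]
f=lambda v:np.concatenate([proj("wrist",block(*v)[0]@P+block(*v)[1],c2)[0]-q for q,P in pts])
s=least_squares(f,B);print(s.x.round(4),np.degrees(s.x[2]),f(s.x).round(1))
E
sed -i 's/^B=.*/B=(.6675,.0995,np.radians(.6))/' h.py
python3 - <<'E'
from h import *
go(30,.6,slotpt(-.05,.0325,-.003),.012)
E
```

```text
[0.6703 0.0996 0.0079] 0.45267785737072175 [ 1.2  0.8 -2.3  0.   4.4 -0.2 -2.1 -0.1]
d mm [ 0.5 -6.8 92.7] rot [-0.19  0.78  0.53] TCPtarget [0.6267 0.1316 0.126 ]
```

Request:
apply_moves(
  moves=[
    [[0, -0.007, 0, 0, 0.5, 0.3, -0.3], [0, 0, 0.031, 0, 0, 0, -0.3], [0, 0, 0.031, 0, 0, 0, -0.3], [0, 0, 0.03, 0, 0, 0, -0.3], [0, 0, 0, 0, 0, 0, -0.3], [0, 0, 0, 0, 0, 0, 1], [0, 0, 0, 0, 0, 0, 1], [0, 0, 0, 0, 0, 0, 1], [0, 0, 0, 0, 0, 0, 1], [0, 0, 0, 0, 0, 0, 1]],
  ],
  force=60,
)

```text
time: 3.8
eef_pos: [0.6326, 0.1331, 0.1558]
tcp_rot: [-0.009, 0.972, -0.003, -0.233]
contact_force: [0.0, -0.1, 0.1]
opening: 0.0
```

Request:
apply_moves(
  moves=[
    [[0, 0, -0.03, 0, 0, 0, -0.3], [0, 0, 0, 0, 0, 0, -0.3], [0, 0, 0, 0, 0, 0, -0.3], [0, 0, 0.02, 0, 0, 0, -0.3], [0, 0, 0.02, 0, 0, 0, -0.3], [0, 0, 0.02, 0, 0, 0, -0.3]],
  ],
)

```text
time: 4.4
eef_pos: [0.6214, 0.1326, 0.1296]
tcp_rot: [-0.009, 0.973, -0.002, -0.23]
contact_force: [0.3, 0.1, -0.1]
opening: 0.655
```

Run:
```python
from h import *
p,r,s=st();print(p,s["qpos"].round(3),s["contact_force"],s["opening"]);go(30,.6,slotpt(-.05,.0325,-.003),.012)
```

```text
[0.62136564 0.13255831 0.12959419] [ 0.045  0.55   1.399  0.012  1.657 -1.545] [ 0.27958656  0.13979033 -0.13414903] 0.6553394054597217
d mm [-6.4 -1.1  0.8] rot [-0.25  3.4   0.36] TCPtarget [0.6267 0.1316 0.126 ]
```

Request:
apply_moves(
  moves=[
    [[-0.005, -0.001, 0.004, 0, 3, 0, -0.3], [0, 0, 0, 0, 0, 0, 1], [0, 0, 0, 0, 0, 0, 1], [0, 0, 0, 0, 0, 0, 1], [0, 0, 0, 0, 0, 0, 1]],
  ],
  force=70,
)

```text
time: 4.9
eef_pos: [0.6196, 0.1317, 0.1185]
tcp_rot: [-0.009, 0.966, -0.003, -0.26]
contact_force: [1.9, 0.7, 0.9]
opening: 0.004
```

Run:
```python
from h import *
p,r,s=st();print(p,s["qpos"].round(3),s["contact_force"],s["opening"]);print(r.inv().apply(block(*B)[0][:,0]))
```

```text
[0.61961494 0.13169467 0.11846376] [ 0.044  0.596  1.369  0.012  1.702 -1.547] [1.89324044 0.72214717 0.89046882] 0.0038408809724743464
[-0.94034746 -0.0043925   0.34018725]
```

```bash
python3 look.py w3
```

```text
[0.6196 0.1317 0.1185] 0.0038408809724743464 [1.9 0.7 0.9]
```

View pics/w3.png

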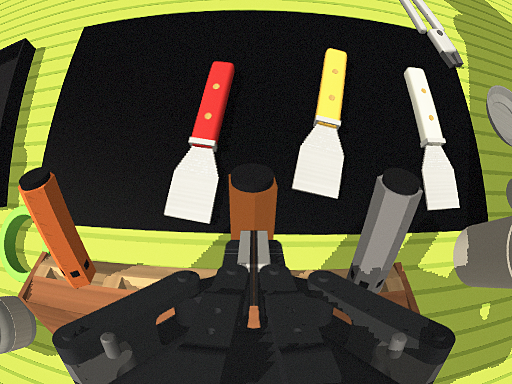

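Run:
```python
from h import *
import pickle
c=pickle.load(open("w3.pkl","rb"))
p,r,s=st()
print("tcp",proj("wrist",p,c),"grasp",proj("wrist",p-r.apply([0,0,.019]),c))
for u in(-.09,-.06,-.03,0):print(u,proj("wrist",slotpt(u,.0325,0),c),slotpt(u,.0325))
print(onz("wrist",(253,180),.167,c), onz("wrist",(253,180),.15,c))
print(c["cam_to_world"].round(3).tolist())
im=np.load("pics/w3.npy")[150:300,170:340,::-1];cv2.imwrite("pics/c5.png",cv2.resize(im,None,fx=4,fy=4,interpolation=cv2.INTER_CUBIC))
```

```text
tcp [[251.11436582 219.30028624]] grasp [[250.87030933 231.26723381]]
-0.09 [[250.01037713 184.98992326]] [0.60931195 0.13139242 0.168944  ]
-0.06 [[250.10966063 228.0651437 ]] [0.62859453 0.13159435 0.14596267]
-0.03 [[250.22001275 261.77258208]] [0.6478771  0.13179628 0.12298133]
0 [[250.32706205 288.236336  ]] [0.66715967 0.13199822 0.1       ]
[0.6061493  0.13282909 0.167     ] [0.60149934 0.13269928 0.15      ]
[[-0.02, -0.973, 0.229, 0.646], [1.0, -0.019, 0.006, 0.134], [-0.001, 0.229, 0.973, 0.314], [0.0, 0.0, 0.0, 1.0]]
```

View pics/c5.png

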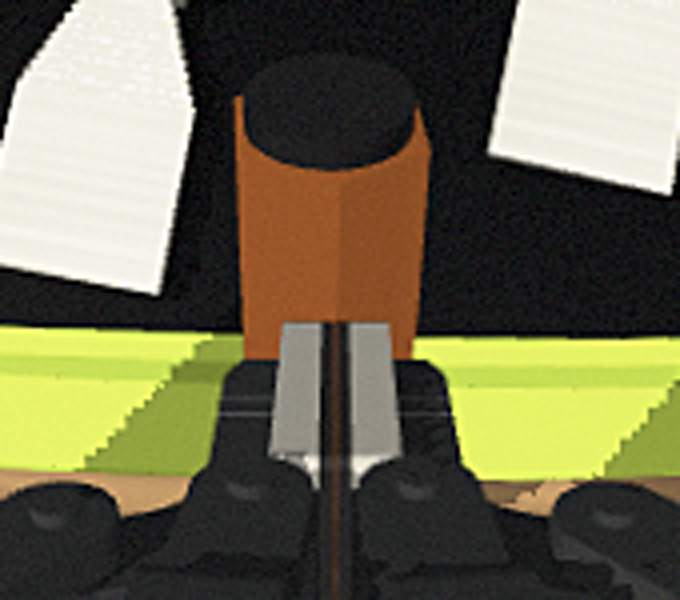

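The fingers shut above the handle: in every wrist picture their visible tips stand about 20 mm behind the stated TCP. I'll open, go 22 mm deeper and grip again.

Request:
apply_moves(
  moves=[
    [[0, 0, -0.005, 0, 0, 0, -0.3], [0, 0, 0, 0, 0, 0, -0.3], [0, 0, 0, 0, 0, 0, -0.3], [0, 0, 0, 0, 0, 0, -0.3], [0, 0, 0.015, 0, 0, 0, -0.3], [0, 0, 0.015, 0, 0, 0, -0.3], [0, 0, 0.004, 0, 0, 0, -0.3], [0, 0, 0, 0, 0, 0, 1], [0, 0, 0, 0, 0, 0, 1], [0, 0, 0, 0, 0, 0, 1], [0, 0, 0, 0, 0, 0, 1]],
  ],
)

```text
time: 6.05
eef_pos: [0.6028, 0.1306, 0.0921]
tcp_rot: [-0.009, 0.965, -0.004, -0.26]
contact_force: [-0.3, -0.4, -1.4]
opening: 0.271
```

```bash
python3 look.py w4 100 100 300 230 2.6
```

```text
[0.6028 0.1306 0.0921] 0.27055633078593777 [-0.3 -0.4 -1.4]
```

View pics/w4.png

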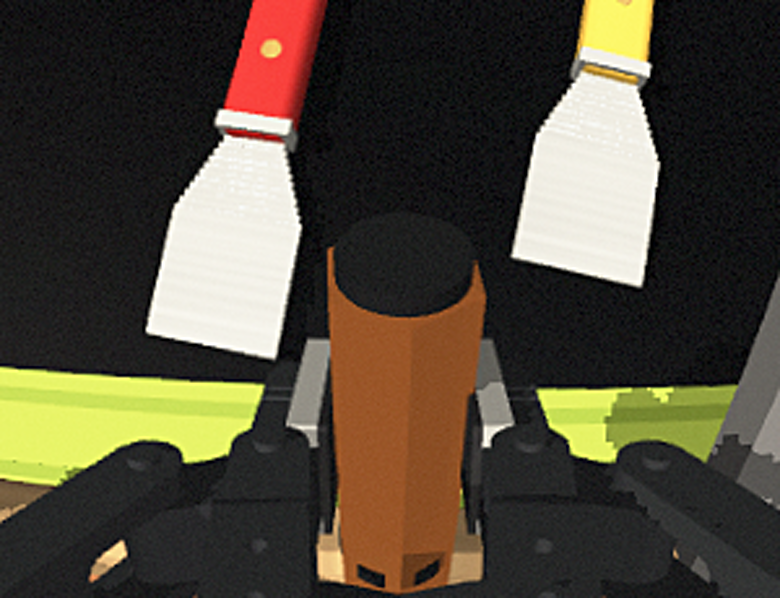

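Gripped: opening is 0.27, about 23 mm, with a pad on each flat. Now I'll calibrate where the fingertips really are relative to the TCP, and work out the pull.

Run:
```python
from h import *
import pickle
for f,op in(("w3",0.004),("w4",.27)):
    c=pickle.load(open(f+".pkl","rb"))
    if f=="w4":
        p,r,s=st()
        for x in(.011,0,-.011):
            print(x,[(k,proj("wrist",p+r.apply([x,.012,-k/1000]),c)[0].round(1).tolist()) for k in(0,20,30,40,50,60,80)])
X=block(*B)[0][:,0];print(r.inv().apply(X))
print("butt now",onz("wrist",(100+403/2.6,100+262/2.6),.167,c).round(4))
```

```text
0.011 [(0, [269.5, 203.3]), (20, [271.2, 214.6]), (30, [272.2, 221.1]), (40, [273.3, 228.5]), (50, [274.6, 236.7]), (60, [276.0, 246.1]), (80, [279.3, 268.8])]
0 [(0, [269.2, 219.0]), (20, [270.8, 231.6]), (30, [271.8, 238.9]), (40, [272.8, 247.0]), (50, [273.9, 256.1]), (60, [275.2, 266.2]), (80, [278.2, 290.6])]
-0.011 [(0, [268.9, 233.9]), (20, [270.4, 247.7]), (30, [271.3, 255.6]), (40, [272.2, 264.4]), (50, [273.3, 274.1]), (60, [274.4, 284.9]), (80, [277.2, 310.4])]
[-0.940759   -0.00327015  0.33906019]
butt now [0.6055 0.1331 0.167 ]
```

Request:
apply_moves(
  moves=[
    [[0.014, 0, -0.005, 0, 0, 0, 1], [0.019, 0, -0.007, 0, 0, 0, 1], [0.028, 0, -0.01, 0, 0, 0, 1], [0.028, 0, -0.01, 0, 0, 0, 1], [0.028, 0, -0.01, 0, 0, 0, 1], [0.028, 0, -0.01, 0, 0, 0, 1], [0.02, 0, -0.007, 0, 0, 0, 1], [0, 0, 0, 0, 0, 0, 1]],
  ],
)

```text
time: 6.9
eef_pos: [0.4882, 0.1313, 0.2283]
tcp_rot: [-0.01, 0.967, 0.0, -0.256]
contact_force: [1.0, -0.5, -1.6]
opening: 0.271
```

Request:
apply_moves(
  moves=[
    [[0, 0, 0, 0, -8.5, 0, 1], [0, 0, 0, 0, -8.5, 0, 1], [0, 0, 0, 0, -8.5, 0, 1], [0, 0, 0, 0, -8.5, 0, 1], [0, 0, 0, 0, -8.5, 0, 1], [0, 0, 0, 0, -8.5, 0, 1], [0, 0, 0, 0, 0, 0, 1]],
  ],
)

```text
time: 7.6
eef_pos: [0.4905, 0.1323, 0.2188]
tcp_rot: [-0.008, 0.983, 0.006, 0.186]
contact_force: [0.2, 0.6, -2.0]
opening: 0.269
```

Run:
```python
from h import *
p,r,s=st();print(p,s["qpos"].round(2),s["opening"])
for P in [(.458,-.400,.12),(.458,-.400,.032)]: go(-20,0,P,.058)
```

```text
[0.49046244 0.13233278 0.21879539] [ 0.07 -0.36  2.19 -0.01  0.93 -1.51] 0.26888470031925704
d mm [  74.8 -533.4  130. ] rot [0.86 1.43 0.77] TCPtarget [ 0.4778 -0.4     0.0655]
d mm [ 106.9 -534.2  211.9] rot [0.86 1.43 0.77] TCPtarget [ 0.4778 -0.4    -0.0225]
```

Request:
apply_moves(
  moves=[
    [[0, -0.049, 0, 0, 0, 0, 1], [0, -0.049, 0, 0, 0, 0, 1], [0, -0.049, 0, 0, 0, 0, 1], [0, -0.049, 0, 0, 0, 0, 1], [0, -0.049, 0, 0, 0, 0, 1], [0, -0.049, 0, 0, 0, 0, 1], [0, -0.049, 0, 0, 0, 0, 1], [0, -0.049, 0, 0, 0, 0, 1], [0, -0.049, 0, 0, 0, 0, 1], [0.01, -0.048, 0.015, 0, 0, 0, 1], [0.015, -0.045, 0.03, 0, 0, 0, 1], [0, 0, 0, 0, 0, 0, 1]],
  ],
)

```text
time: 8.8
eef_pos: [0.5067, -0.4077, 0.1681]
tcp_rot: [-0.013, 0.982, 0.011, 0.186]
contact_force: [-0.3, 1.3, -1.6]
opening: 0.273
```

Run:
```python
from h import *
p,r,s=st();print(p,s["qpos"].round(2),s["opening"])
for P in [(.458,-.400,.12),(.458,-.400,.032)]: go(-20,0,P,.058)
```

```text
[ 0.50668702 -0.40773664  0.16812523] [-0.98  0.11  1.86  0.38  1.01 -2.76] 0.2733823337580415
d mm [64.2  6.9 85.2] rot [1.45 1.45 1.21] TCPtarget [ 0.4778 -0.4     0.0655]
d mm [ 96.4   5.5 167. ] rot [1.45 1.45 1.21] TCPtarget [ 0.4778 -0.4    -0.0225]
```

Run:
```python
from h import *
p,r,s=st()
for P in [(.457,-.385,.12),(.457,-.385,.032)]: go(-20,-8,P,.058)
```

```text
d mm [65.1 19.2 85. ] rot [4.28 1.38 8.69] TCPtarget [ 0.4766 -0.3878  0.0655]
d mm [ 97.3  17.7 166.9] rot [4.28 1.38 8.69] TCPtarget [ 0.4766 -0.3878 -0.0225]
```

Request:
apply_moves(
  moves=[
    [[0, 0, 0, 0, 0, 4.5, 1], [0, 0, 0, 0, 0, 4.5, 1], [0.02, 0.006, 0.025, 0, 1, 0, 1], [0.02, 0.006, 0.03, 0, 0, 0, 1], [0.02, 0.004, 0.03, 0, 0, 0, 1], [0, 0, 0, 0, 0, 0, 1]],
  ],
)

```text
time: 9.4
eef_pos: [0.4874, -0.3865, 0.0668]
tcp_rot: [0.068, 0.982, 0.029, 0.176]
contact_force: [-0.2, 0.1, -2.1]
opening: 0.27
```

Run:
```python
from h import *
p,r,s=st();print(p,s["qpos"].round(2),s["opening"],s["contact_force"])
for P in [(.457,-.385,.032)]: go(-20,-8,P,.058)
```

```text
[ 0.48743902 -0.38649712  0.06680063] [-0.98  0.19  1.98  0.43  0.84 -2.68] 0.2701047502331813 [-0.16500897  0.05292779 -2.11457896]
d mm [40.3 -9.8 79.8] rot [ 4.62  0.   -0.77] TCPtarget [ 0.4766 -0.3878 -0.0225]
```

Request:
apply_moves(
  moves=[
    [[0.015, 0, 0.028, 4.5, 0, 0, 1], [0.015, -0.002, 0.028, 0, 0, 0, 1], [0.01, -0.002, 0.02, 0, 0, 0, 1], [0, 0, 0, 0, 0, 0, 1]],
  ],
)

```text
time: 9.8
eef_pos: [0.4834, -0.3932, -0.0118]
tcp_rot: [0.075, 0.981, -0.015, 0.178]
contact_force: [0.1, -0.3, -1.6]
opening: 0.274
```

Run:
```python
from h import *
p,r,s=st();print(p,s["opening"],s["contact_force"])
for P in [(.457,-.385,.032)]: go(-20,-8,P,.058)
im=ctrl.read_camera("side")[230:384,250:450,::-1];a=cv2.resize(im,None,fx=4,fy=3.8,interpolation=cv2.INTER_CUBIC);cv2.imwrite("pics/t1.png",a)
```

```text
[ 0.48339233 -0.39315558 -0.01182119] 0.2736505284544419 [ 0.10981112 -0.34151    -1.56702433]
d mm [10.8  4.3  7.4] rot [-0.37  0.59 -0.62] TCPtarget [ 0.4766 -0.3878 -0.0225]
```

View pics/t1.png

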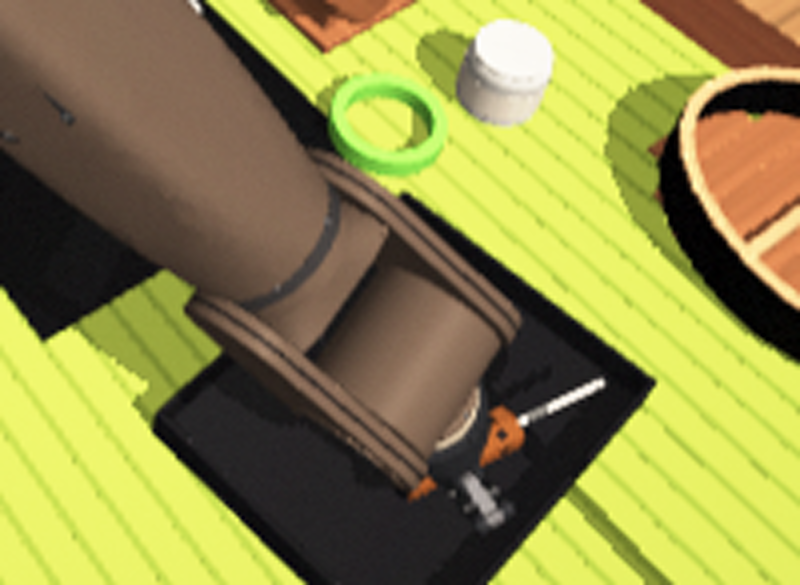

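The amber driver is over the tray floor, level and well inside the walls. TCP z is −12 mm with no contact, which confirms the offset. I'll lower a little and release.

Request:
apply_moves(
  moves=[
    [[0.006, 0.003, 0.006, 0, 0, 0, 1], [0, 0, 0, 0, 0, 0, 1], [0, 0, 0, 0, 0, 0, 0.1], [0, 0, 0, 0, 0, 0, 0.1], [0, 0, 0, 0, 0, 0, 0.1], [0, 0, -0.02, 0, 0, 0, 0.1], [0, 0, -0.04, 0, 0, 0, 0], [0, 0, -0.045, 0, 0, 0, -0.3], [0, 0, -0.045, 0, 0, 0, -0.3], [0, 0, -0.045, 0, 0, 0, -0.3], [0, 0, -0.045, 0, 0, 0, -0.3], [0, 0, 0, 0, 0, 0, -0.3]],
  ],
)

```text
time: 11.05
eef_pos: [0.3982, -0.3809, 0.2272]
tcp_rot: [0.073, 0.98, -0.024, 0.185]
contact_force: [0.8, -0.4, 0.6]
opening: 0.653
```

Run:
```python
from h import *
p,r,s=st();print(p,s["opening"],s["qpos"].round(2))
y=-.1035
for P,d in [(slotpt(-.05,y),-.04),(slotpt(-.05,y,-.003),.058)]: go(30,.6,P,d)
```

```text
[ 0.39822491 -0.38093757  0.22721919] 0.6529630438561571 [-1.1  -0.21  2.06  0.33  1.07 -2.65]
d mm [-166.9  412.9  115.2] rot [-0.48 51.32 -9.78] TCPtarget [ 0.6564 -0.0041  0.1729]
d mm [-88.  406.3 177.5] rot [-0.48 51.32 -9.78] TCPtarget [ 0.6051 -0.0047  0.0861]
```

Request:
apply_moves(
  moves=[
    [[0, 0, 0, 0, 8.5, -1.6, -0.3], [0, 0, 0, 0, 8.5, -1.6, -0.3], [0, 0, 0, 0, 8.5, -1.6, -0.3], [0, 0, 0, 0, 8.5, -1.6, -0.3], [0, 0, 0, 0, 8.5, -1.6, -0.3], [0, 0, 0, 0, 8.5, -1.6, -0.3], [-0.023, 0.035, -0.008, 0, 0, 0, -0.3], [-0.023, 0.035, -0.008, 0, 0, 0, -0.3], [-0.023, 0.035, -0.008, 0, 0, 0, -0.3], [-0.023, 0.035, -0.008, 0, 0, 0, -0.3], [-0.023, 0.035, -0.008, 0, 0, 0, -0.3], [-0.023, 0.035, -0.008, 0, 0, 0, -0.3]],
  ],
)

```text
time: 12.25
eef_pos: [0.5443, -0.1682, 0.1926]
tcp_rot: [0.003, 0.965, -0.009, -0.261]
contact_force: [0.2, -0.6, 0.2]
opening: 0.65
```

Run:
```python
from h import *
p,r,s=st();print(p,s["opening"],s["qpos"].round(2))
y=-.1035
for P,d in [(slotpt(-.05,y),-.04),(slotpt(-.05,y,-.003),.058)]: go(30,.6,P,d)
```

```text
[ 0.54430968 -0.16821962  0.19263666] 0.6496814388156563 [-0.38  0.39  1.52 -0.2   1.72 -1.92]
d mm [-105.   164.7  -41.8] rot [-0.54 -0.23 -1.14] TCPtarget [ 0.6564 -0.0041  0.1729]
d mm [-104.4  165.6   59. ] rot [-0.54 -0.23 -1.14] TCPtarget [ 0.6051 -0.0047  0.0861]
```

Request:
apply_moves(
  moves=[
    [[-0.026, 0.04, -0.01, 0, 0, -1, -0.3], [-0.026, 0.04, -0.01, 0, 0, 0, -0.3], [-0.026, 0.04, -0.01, 0, 0, 0, -0.3], [-0.024, 0.036, -0.009, 0, 0, 0, -0.3], [0, 0, 0, 0, 0, 0, -0.3]],
  ],
)

```text
time: 12.75
eef_pos: [0.6541, -0.0002, 0.1672]
tcp_rot: [-0.009, 0.965, -0.005, -0.262]
contact_force: [-0.9, -0.7, -0.1]
opening: 0.649
```

```bash
python3 look.py w5
python3 - <<'E'
from h import *
import pickle
c=pickle.load(open("w5.pkl","rb"));im=np.load("pics/w5.npy")
y=-.1035
for P,d in [(slotpt(-.05,y,-.003),.058)]: go(30,.6,P,d)
# orange handle pixels & dark butt
h=cv2.cvtColor(im,cv2.COLOR_RGB2HSV);m=((h[...,0]>4)&(h[...,0]<14)&(h[...,1]>200)&(h[...,2]>130)).astype(np.uint8)
n,l,sts,ce=cv2.connectedComponentsWithStats(m)
print([(sts[i].tolist(),ce[i].round(1).tolist()) for i in range(1,n) if sts[i,4]>100])
print("pred butt",proj("wrist",slotpt(-.09,y,-.004),c),"mid",proj("wrist",slotpt(-.045,y,0),c))
E
```

```text
[ 6.541e-01 -2.000e-04  1.672e-01] 0.6493423862420631 [-0.9 -0.7 -0.1]
d mm [ 0.3 -0.9 94.6] rot [-0.6  -0.4   0.18] TCPtarget [ 0.6051 -0.0047  0.0861]
[]
pred butt [[246.17034421 153.37085412]] mid [[246.68710856 206.44694493]]
```

Run:
```python
import numpy as np
im=np.load("pics/w5.npy")
for r in(145,153,175,190,205): print(r,[im[r,x].tolist() for x in range(225,272,5)])
```

```text
145 [[8, 6, 10], [19, 20, 20], [29, 25, 28], [28, 32, 30], [32, 32, 32], [29, 25, 25], [32, 32, 35], [32, 32, 34], [11, 15, 12], [15, 10, 11]]
153 [[26, 25, 24], [255, 150, 72], [34, 34, 37], [25, 25, 24], [31, 29, 29], [30, 27, 29], [35, 33, 34], [13, 17, 23], [19, 19, 27], [19, 23, 24]]
175 [[18, 19, 20], [255, 148, 68], [248, 134, 65], [248, 137, 65], [251, 139, 68], [202, 102, 51], [205, 101, 48], [204, 99, 46], [21, 17, 26], [6, 8, 14]]
190 [[21, 26, 23], [176, 88, 40], [249, 140, 67], [249, 143, 70], [251, 138, 64], [205, 103, 49], [201, 98, 44], [203, 98, 45], [14, 9, 17], [20, 19, 20]]
205 [[20, 20, 22], [54, 26, 17], [248, 138, 66], [248, 138, 66], [250, 138, 68], [205, 103, 49], [203, 100, 47], [202, 98, 45], [24, 21, 21], [27, 26, 28]]
```

Request:
apply_moves(
  moves=[
    [[0, -0.001, 0.03, 0, 0, 0, -0.3], [0, 0, 0.03, 0, 0, 0, -0.3], [0, 0, 0.03, 0, 0, 0, -0.3], [0, 0, 0.008, 0, 0, 0, -0.3], [0, 0, 0.006, 0, 0, 0, -0.3], [0, 0, 0, 0, 0, 0, 1], [0, 0, 0, 0, 0, 0, 1], [0, 0, 0, 0, 0, 0, 1], [0, 0, 0, 0, 0, 0, 1]],
  ],
)

```text
time: 13.7
eef_pos: [0.6019, -0.0099, 0.0789]
tcp_rot: [-0.006, 0.966, -0.007, -0.258]
contact_force: [-0.9, 0.1, -3.8]
opening: 0.271
```

Request:
apply_moves(
  moves=[
    [[0.014, 0, -0.005, 0, 0, 0, 1], [0.019, 0, -0.007, 0, 0, 0, 1], [0.028, 0, -0.01, 0, 0, 0, 1], [0.028, 0, -0.01, 0, 0, 0, 1], [0.028, 0, -0.01, 0, 0, 0, 1], [0.028, 0, -0.01, 0, 0, 0, 1], [0.02, 0, -0.007, 0, 0, 0, 1], [0, 0, 0, 0, -8.5, 0, 1], [0, 0, 0, 0, -8.5, 0, 1], [0, 0, 0, 0, -8.5, 0, 1], [0, 0, 0, 0, -8.5, 0, 1], [0, 0, 0, 0, -8.5, 0, 1]],
  ],
)

```text
time: 14.9
eef_pos: [0.4947, -0.0121, 0.2262]
tcp_rot: [-0.009, 0.993, -0.008, 0.119]
contact_force: [0.3, 0.4, -0.1]
opening: 0.274
```

Run:
```python
from h import *
p,r,s=st();print(p,s["opening"],s["qpos"].round(2))
# o=+4, heading -8
for P in [(.450,-.334,.12),(.450,-.334,.03)]: go(-20,-8,P,.058)
```

```text
[ 0.49472031 -0.01205913  0.22622637] 0.27391839774063903 [-0.26 -0.31  2.12  0.05  1.1  -1.87]
d mm [  69.1 -321.1  154.9] rot [ 1.55 -6.2   8.88] TCPtarget [ 0.4696 -0.3368  0.0655]
d mm [  90.4 -319.4  242.3] rot [ 1.55 -6.2   8.88] TCPtarget [ 0.4696 -0.3368 -0.0245]
```

Request:
apply_moves(
  moves=[
    [[0, -0.045, 0, 0.8, -3, 4.5, 1], [0, -0.045, 0, 0.8, -3, 4.4, 1], [0, -0.047, 0, 0, 0, 0, 1], [0, -0.047, 0, 0, 0, 0, 1], [0.005, -0.047, 0.01, 0, 0, 0, 1], [0.005, -0.047, 0.01, 0, 0, 0, 1], [0.01, -0.03, 0.03, 0, 0, 0, 1], [0, 0, 0, 0, 0, 0, 1]],
  ],
)

```text
time: 15.7
eef_pos: [0.4583, -0.3298, 0.185]
tcp_rot: [0.068, 0.981, -0.02, 0.183]
contact_force: [-0.1, 0.6, -1.7]
opening: 0.268
```

Run:
```python
from h import *
p,r,s=st();print(p,s["opening"],s["qpos"].round(2))
for P in [(.450,-.334,.10),(.450,-.334,.03)]: go(-20,-8,P,.058)
```

```text
[ 0.45834666 -0.32976862  0.18497071] 0.26836351146474663 [-0.93 -0.15  2.09  0.31  0.95 -2.52]
d mm [ 39.2  -3.3 134.5] rot [-0.81  1.23  0.24] TCPtarget [ 0.4696 -0.3368  0.0455]
d mm [ 64.5  -2.3 199.7] rot [-0.81  1.23  0.24] TCPtarget [ 0.4696 -0.3368 -0.0245]
```

Request:
apply_moves(
  moves=[
    [[0.014, -0.001, 0.045, 0, 1, 0, 1], [0.014, -0.001, 0.045, 0, 0, 0, 1], [0.014, -0.001, 0.045, 0, 0, 0, 1], [0.012, 0, 0.04, 0, 0, 0, 1], [0.012, 0, 0.02, 0, 0, 0, 1], [0, 0, 0, 0, 0, 0, 1]],
  ],
)

```text
time: 16.3
eef_pos: [0.4719, -0.3449, -0.0123]
tcp_rot: [0.066, 0.981, -0.027, 0.182]
contact_force: [-0.2, 0.2, 0.5]
opening: 0.275
```

Run:
```python
from h import *
p,r,s=st();print(p,s["opening"],s["qpos"].round(2),s["contact_force"])
for P in [(.450,-.334,.03)]: go(-20,-8,P,.058)
```

```text
[ 0.47187636 -0.34485852 -0.01233565] 0.2754245213055894 [-0.92  0.2   2.15  0.46  0.55 -2.73] [-0.2199565   0.18943981  0.50542385]
d mm [7.4 8.1 9.9] rot [-1.59  1.09  0.57] TCPtarget [ 0.4696 -0.3368 -0.0245]
```

Request:
apply_moves(
  moves=[
    [[0.005, 0.009, 0.006, -1.5, 0, 0, 1], [0.003, 0, 0.005, 0, 0, 0, 1], [0, 0, 0, 0, 0, 0, 0.1], [0, 0, 0, 0, 0, 0, 0.1], [0, 0, 0, 0, 0, 0, 0.1], [0, 0, -0.02, 0, 0, 0, 0.1], [0, 0, -0.04, 0, 0, 0, 0], [0, 0, -0.045, 0, 0, 0, -0.3], [0, 0, -0.045, 0, 0, 0, -0.3], [0, 0, -0.045, 0, 0, 0, -0.3], [0, 0, -0.045, 0, 0, 0, -0.3], [0, 0, 0, 0, 0, 0, -0.3]],
  ],
)

```text
time: 17.5
eef_pos: [0.3864, -0.3275, 0.2233]
tcp_rot: [0.061, 0.979, -0.027, 0.19]
contact_force: [-0.5, -0.8, -0.3]
opening: 0.652
```

Request:
apply_moves(
  moves=[
    [[0, 0, 0, 0, 8.5, -1.6, -0.3], [0, 0, 0, 0, 8.5, -1.6, -0.3], [0, 0, 0, 0, 8.5, -1.6, -0.3], [0, 0, 0, 0, 8.5, -1.6, -0.3], [0, 0, 0, 0, 8.5, -1.6, -0.3], [0, 0, 0, 0, 8.5, -1.6, -0.3], [-0.01, 0.047, -0.01, 0, 0, 0, -0.3], [-0.01, 0.047, -0.01, 0, 0, 0, -0.3], [-0.01, 0.047, -0.01, 0, 0, 0, -0.3], [-0.01, 0.047, -0.01, 0, 0, 0, -0.3], [-0.01, 0.047, -0.01, 0, 0, 0, -0.3], [0, 0, 0, 0, 0, 0, -0.3]],
  ],
)

```text
time: 18.7
eef_pos: [0.452, -0.0873, 0.2361]
tcp_rot: [-0.007, 0.966, -0.02, -0.257]
contact_force: [0.0, -0.3, 0.1]
opening: 0.653
```

Run:
```python
from h import *
p,r,s=st();print(p,s["opening"],s["qpos"].round(2))
y=.1145
for P,d in [(slotpt(-.05,y),-.04)]: go(30,.6,P,d)
im=ctrl.read_camera("side")[230:384,250:450,::-1];a=cv2.resize(im,None,fx=4,fy=3.8,interpolation=cv2.INTER_CUBIC);cv2.imwrite("pics/t2.png",a)
```

```text
[ 0.45203227 -0.08725147  0.23610651] 0.6525403599518216 [-0.29  0.12  1.76 -0.19  1.75 -1.87]
d mm [-207.8  298.2  -58.3] rot [-2.13  0.19 -0.33] TCPtarget [0.6542 0.2139 0.1729]
```

Request:
apply_moves(
  moves=[
    [[-0.025, 0.036, -0.008, -1, 0, 0, -0.3], [-0.025, 0.036, -0.008, -1, 0, 0, -0.3], [-0.025, 0.036, -0.007, 0, 0, 0, -0.3], [-0.025, 0.036, -0.007, 0, 0, 0, -0.3], [-0.025, 0.036, -0.007, 0, 0, 0, -0.3], [-0.025, 0.036, -0.007, 0, 0, 0, -0.3], [-0.025, 0.036, -0.007, 0, 0, 0, -0.3], [-0.025, 0.036, -0.007, 0, 0, 0, -0.3], [-0.005, 0.008, 0, 0, 0, 0, -0.3], [0, 0, 0, 0, 0, 0, -0.3]],
  ],
)

```text
time: 19.75
eef_pos: [0.6689, 0.2041, 0.1764]
tcp_rot: [0.008, 0.967, -0.006, -0.254]
contact_force: [-0.1, 0.7, 0.2]
opening: 0.646
```

```bash
python3 look.py w6
python3 - <<'E'
from h import *
import pickle
c=pickle.load(open("w6.pkl","rb"));im=np.load("pics/w6.npy").astype(int)
y=.1145
P,d=(slotpt(-.05,y,-.003),.058); go(30,.6,P,d)
print("mid",proj("wrist",slotpt(-.045,y,0),c))
for r in(175,190,205):print(r,"".join("g" if abs(q-q.mean()).max()<14 and 55<q.mean()<200 else "." for q in im[r,215:285]))
E
```

```text
[0.6689 0.2041 0.1764] 0.6463207860994815 [-0.1  0.7  0.2]
d mm [ 13.   10.4 110.8] rot [-0.13  0.56 -1.61] TCPtarget [0.6029 0.2133 0.0861]
mid [[263.57766605 186.99437373]]
175 ..................................gggggggggggggggggggggggggggggggg....
190 ...................................ggggggggggggggggggggggggggggggg....
205 .....................................ggggggggggggggggggggggggggg......
```

Request:
apply_moves(
  moves=[
    [[0.013, 0.013, 0.005, 0, 0.5, -1.6, -0.3], [0.002, 0.001, 0.03, 0, 0, 0, -0.3], [0, 0, 0.035, 0, 0, 0, -0.3], [0, 0, 0.035, 0, 0, 0, -0.3], [0, 0, 0.012, 0, 0, 0, -0.3], [0, 0, 0.005, 0, 0, 0, -0.3], [0, 0, 0, 0, 0, 0, 1], [0, 0, 0, 0, 0, 0, 1], [0, 0, 0, 0, 0, 0, 1], [0, 0, 0, 0, 0, 0, 1]],
  ],
)

```text
time: 20.8
eef_pos: [0.5927, 0.2118, 0.0879]
tcp_rot: [-0.004, 0.968, 0.001, -0.252]
contact_force: [-1.4, -0.4, -3.3]
opening: 0.275
```

Request:
apply_moves(
  moves=[
    [[0.014, 0, -0.005, 0, 0, 0, 1], [0.019, 0, -0.007, 0, 0, 0, 1], [0.028, 0, -0.01, 0, 0, 0, 1], [0.028, 0, -0.01, 0, 0, 0, 1], [0.028, 0, -0.01, 0, 0, 0, 1], [0.028, 0, -0.01, 0, 0, 0, 1], [0.02, 0, -0.007, 0, 0, 0, 1], [0, 0, 0, 0, -8.5, 0, 1], [0, 0, 0, 0, -8.5, 0, 1], [0, 0, 0, 0, -8.5, 0, 1], [0, 0, 0, 0, -8.5, 0, 1], [0, 0, 0, 0, -8.5, 0, 1]],
  ],
)

```text
time: 22.0
eef_pos: [0.4858, 0.2104, 0.2338]
tcp_rot: [-0.001, 0.992, 0.004, 0.125]
contact_force: [0.4, 0.1, -0.3]
opening: 0.273
```

Request:
apply_moves(
  moves=[
    [[0, -0.048, 0, 0, -3, 0, 1], [0, -0.048, 0, 0, -3, 0, 1], [0, -0.049, 0, 0, 0, 0, 1], [0, -0.049, 0, 0, 0, 0, 1], [0, -0.049, 0, 0, 0, 0, 1], [0, -0.049, 0, 0, 0, 0, 1], [0, -0.049, 0, 0, 0, 0, 1], [0, -0.049, 0, 0, 0, 0, 1], [0, -0.049, 0, 0, 0, 0, 1], [0, -0.04, 0, 0, 0, 0, 1], [0, 0, 0, 0, 0, 0, 1]],
  ],
)

```text
time: 23.1
eef_pos: [0.4909, -0.2796, 0.2465]
tcp_rot: [-0.009, 0.981, -0.001, 0.192]
contact_force: [0.2, 1.4, -0.8]
opening: 0.274
```

Run:
```python
from h import *
p,r,s=st();print(p,s["opening"],s["qpos"].round(2))
# o=+55 heading -2 ; 
for P in [(.437,-.281,.10),(.437,-.281,.03)]: go(-20,-4,P,.058)
```

```text
[ 0.49087612 -0.27962603  0.24647563] 0.27418688553640236 [-0.85 -0.2   2.02  0.33  1.08 -2.56]
d mm [107.4  -1.  173.3] rot [1.5  2.15 4.8 ] TCPtarget [ 0.4568 -0.2824  0.0455]
d mm [133.7  -0.6 238.1] rot [1.5  2.15 4.8 ] TCPtarget [ 0.4568 -0.2824 -0.0245]
```

View pics/t2.png

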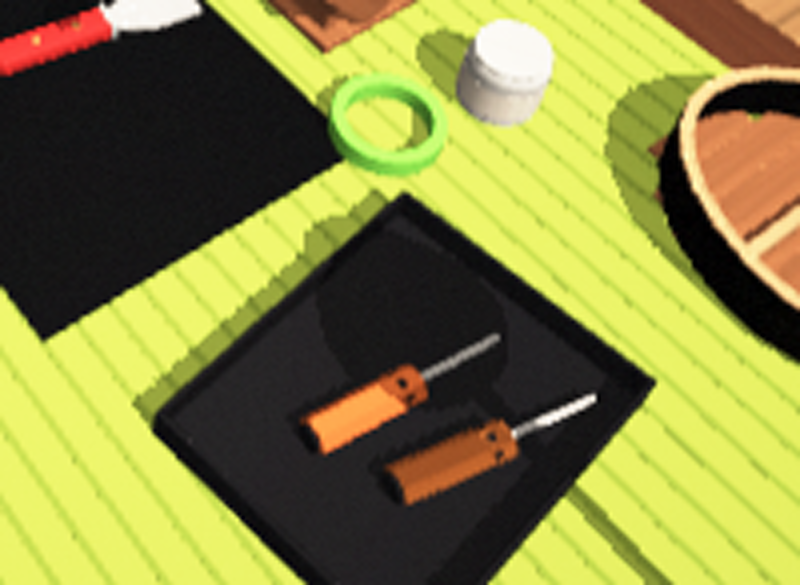

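Run:
```python
from h import *
T=lambda u,v:(u/4+249.6,v/3.8+229.6)
for n,q,z in [("or butt",(313,437),.018),("or neck",(412,380),.018),("or tip",(497,338),.01),("am butt",(397,487),.018),("cornerFL",(404,195),.035),("cornerNL",(157,420),.035),("cornerFR",(655,382),.035)]: print(n,onz("side",T(*q),z).round(4))
```

```text
or butt [ 0.4098 -0.3261  0.018 ]
or neck [ 0.4973 -0.3333  0.018 ]
or tip [ 0.5772 -0.342   0.01  ]
am butt [ 0.4329 -0.384   0.018 ]
cornerFL [ 0.596  -0.2208  0.035 ]
cornerNL [ 0.3225 -0.2617  0.035 ]
cornerFR [ 0.6291 -0.4328  0.035 ]
```

The orange and amber drivers both lie flat in the tray. The gap by the left wall takes the grey one.

Run:
```python
from h import *
for P in [(.447,-.282,.10),(.447,-.282,.032)]: go(-20,0,P,.058)
```

```text
d mm [ 98.   -0.8 177.1] rot [0.06 2.14 1.07] TCPtarget [ 0.4668 -0.282   0.0455]
d mm [123.7  -0.4 240.1] rot [0.06 2.14 1.07] TCPtarget [ 0.4668 -0.282  -0.0225]
```

Request:
apply_moves(
  moves=[
    [[0.023, 0, 0.038, 0, 2, 0, 1], [0.023, 0, 0.038, 0, 0, 0, 1], [0.023, 0, 0.038, 0, 0, 0, 1], [0.023, 0, 0.038, 0, 0, 0, 1], [0, 0, 0, 0, 0, 0, 1]],
  ],
)

```text
time: 23.6
eef_pos: [0.4613, -0.285, 0.0749]
tcp_rot: [-0.01, 0.984, -0.006, 0.178]
contact_force: [-0.8, 0.8, -0.5]
opening: 0.269
```

Run:
```python
from h import *
p,r,s=st();print(p,s["opening"],s["qpos"].round(2))
for P in [(.447,-.282,.06),(.447,-.282,.032)]: go(-20,0,P,.058)
```

```text
[ 0.46129501 -0.28504299  0.07488011] 0.26919901853291284 [-0.89 -0.04  2.2   0.39  0.78 -2.73]
d mm [19.1  4.  66.9] rot [-0.47  0.57  1.24] TCPtarget [ 0.4668 -0.282   0.0055]
d mm [28.9  4.4 93.1] rot [-0.47  0.57  1.24] TCPtarget [ 0.4668 -0.282  -0.0225]
```

Request:
apply_moves(
  moves=[
    [[0.009, 0.003, 0.03, 0, 0, 4, 1], [0.009, 0.002, 0.03, 0, 0, 2, 1], [0.009, 0.001, 0.025, 0, 0, 0, 1], [0, 0, 0.005, 0, 0, 0, 1], [0, 0, 0, 0, 0, 0, 1]],
  ],
)

```text
time: 24.1
eef_pos: [0.4785, -0.2849, -0.0069]
tcp_rot: [0.041, 0.982, -0.002, 0.187]
contact_force: [1.0, -0.1, -0.6]
opening: 0.275
```

Run:
```python
from h import *
p,r,s=st();print(p,s["opening"],s["qpos"].round(2),s["contact_force"])
for P in [(.447,-.282,.032)]: go(-20,-5,P,.058)
```

```text
[ 0.47852264 -0.28492512 -0.00691433] 0.2747970523510811 [-0.86  0.14  2.21  0.5   0.58 -2.74] [ 1.04497759 -0.08104174 -0.57591861]
d mm [16.7  0.1 10.2] rot [0.68 1.52 0.04] TCPtarget [ 0.4668 -0.2837 -0.0225]
```

Lower the rest of the way, release with a small opening and retract.

Request:
apply_moves(
  moves=[
    [[0.008, 0, 0.005, 0, 0, 0, 1], [0.006, 0, 0.005, 0, 0, 0, 1], [0, 0, 0, 0, 0, 0, 0.25], [0, 0, 0, 0, 0, 0, 0.25], [0, 0, 0, 0, 0, 0, 0.25], [0, 0, -0.02, 0, 0, 0, 0.25], [0, 0, -0.04, 0, 0, 0, 0], [0, 0, -0.045, 0, 0, 0, 0], [0, 0, -0.045, 0, 0, 0, 0], [0, 0, -0.045, 0, 0, 0, 0], [0, 0, -0.045, 0, 0, 0, 0], [0, 0, 0, 0, 0, 0, 0]],
  ],
)

```text
time: 25.3
eef_pos: [0.3798, -0.2819, 0.2193]
tcp_rot: [0.04, 0.981, -0.009, 0.191]
contact_force: [0.1, -0.2, 0.3]
opening: 0.497
```

Request:
apply_moves(
  moves=[
    [[0, 0.047, 0, 0, 3, -2, 0], [0, 0.047, 0, 0, 3, -2, 0], [0, 0.047, 0, 0, 3, -1, 0], [0, 0.047, 0, 0, 3, 0, 0], [-0.01, 0.047, 0, 0, 2, 0, 0], [-0.015, 0.047, 0, 0, 2, 0, 0], [-0.015, 0.047, 0, 0, 2, 0, 0], [0, 0, 0, 0, 2, 0, 0], [0, 0, 0, 0, 0, 0, 0]],
  ],
)

```text
time: 26.2
eef_pos: [0.4278, 0.0547, 0.2195]
tcp_rot: [0.002, 1.0, -0.02, 0.017]
contact_force: [-0.4, -0.4, -0.2]
opening: 0.501
```

```bash
python3 look.py w7
python3 - <<'E'
from h import *
import pickle
p,r,s=st();print(s["opening"],s["qpos"].round(2),r.as_matrix().round(2).tolist())
sd=ctrl.read_camera("side");np.save("pics/t3.npy",sd)
w=np.load("pics/w7.npy")
a=cv2.resize(w[:,:,::-1],(512,384));b=cv2.resize(sd[200:384,180:440,::-1],(512,362))
cv2.imwrite("pics/m1.png",cv2.resize(np.vstack([a,b]),None,fx=.8,fy=.8))
cv2.imwrite("pics/m1.png",np.hstack([cv2.resize(a,(480,360)),cv2.resize(sd[230:384,280:420,::-1],(320,360))]))
E
```

```text
[0.4278 0.0547 0.2195] 0.5013762666398593 [-0.4 -0.4 -0.2]
0.5012555430935995 [-0.08 -0.33  2.13 -0.04  1.3  -1.64] [[-1.0, 0.01, 0.03], [0.01, 1.0, -0.04], [-0.03, -0.04, -1.0]]
```

View pics/m1.png

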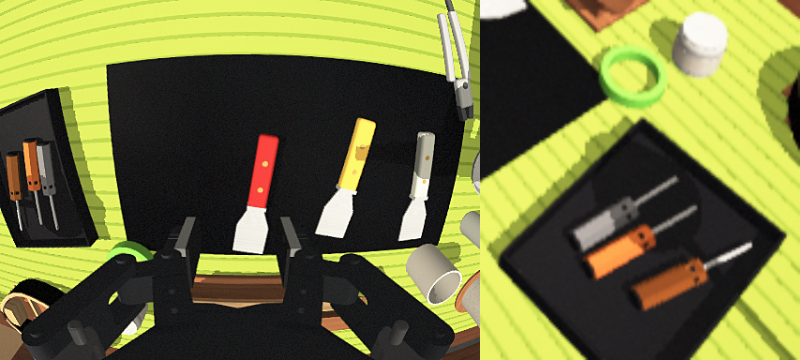

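The left half shows the knives at red (262,170), yellow (352,155) and white (422,165). The right half shows all three drivers lying in the tray. Now I'll measure the knives numerically.

```bash
cat > kn.py <<'E'
from h import *
import pickle
def masks(im):
    h=cv2.cvtColor(im,cv2.COLOR_RGB2HSV);H,S,V=[h[...,i].astype(int) for i in range(3)]
    return {"red":((H<6)|(H>174))&(S>170)&(V>120),"yellow":(H>20)&(H<29)&(S>140)&(V>130),"pale":(S<40)&(V>110)}
def knife(n,im,c,near):
    m=masks(im)[n if n!="white" else "pale"].astype(np.uint8)
    if n!="white": m=cv2.morphologyEx(m,cv2.MORPH_OPEN,np.ones((3,3),np.uint8))
    k,l,s,ce=cv2.connectedComponentsWithStats(m);best=None
    for i in range(1,k):
        if s[i,4]<150: continue
        P=onz("wrist",ce[i],.015,c)[:2];d=np.linalg.norm(P-near)
        if d<.12 and (best is None or s[i,4]>best[1]): best=(i,s[i,4])
    if best is None: return None
    v,u=np.nonzero(l==best[0]);z=.02 if n!="white" else .015
    P=np.array([onz("wrist",(a,b),z,c)[:2] for a,b in zip(u,v)])
    mu=P.mean(0);w,V=np.linalg.eigh(np.cov((P-mu).T));d=V[:,1]*np.sign(V[0,1]);t=(P-mu)@d;q=(P-mu)@V[:,0]
    lo,hi=np.percentile(t,[.5,99.5])
    # centreline via bins over the handle
    tb=[(a,(q[(t>=a)&(t<a+.008)].min()+q[(t>=a)&(t<a+.008)].max())/2) for a in np.arange(lo+.006,lo+.09,.008)]
    k1,k0=np.polyfit(*np.array(tb).T,1)
    d2=d+k1*V[:,0];d2/=np.linalg.norm(d2);b=mu+lo*d+(k0+k1*lo)*V[:,0]
    return b,d2,hi-lo,q.max()-q.min()
if __name__=="__main__":
    import sys
    f=sys.argv[1];im=np.load(f"pics/{f}.npy");c=pickle.load(open(f+".pkl","rb"))
    for n,near in(("red",(.47,.083)),("yellow",(.44,.226)),("white",(.46,.356))):
        r=knife(n,im,c,np.array(near))
        if r: b,d,L,w=r;print(n,"butt",b.round(4),"len",L.round(4),"w",w.round(4),"head",np.degrees(np.arctan2(d[1],d[0])).round(2),"shoulder",(b+.115*d).round(4))
        else: print(n,None)
E
python3 kn.py w7; python3 kn.py w1
```

```text
red butt [0.4132 0.0917] len 0.1077 w 0.0283 head -8.62 shoulder [0.5269 0.0745]
yellow None
white butt [0.3979 0.3531] len 0.1925 w 0.0527 head 0.35 shoulder [0.5129 0.3538]
red butt [0.4148 0.092 ] len 0.1053 w 0.0279 head -8.8 shoulder [0.5285 0.0744]
yellow None
white butt [0.3997 0.3486] len 0.1926 w 0.0517 head 3.3 shoulder [0.5145 0.3552]
```

Run:
```python
from h import *
P=np.array((.490,.0802,.01))
for d in (-.04,.044): go(-10,-8.7,P,d)
```

```text
d mm [-49.8  35.5 170.5] rot [-1.45 -7.82  8.37] TCPtarget [0.4831 0.0813 0.0494]
d mm [-61.3  36.8 253.7] rot [-1.45 -7.82  8.37] TCPtarget [ 0.4976  0.079  -0.0333]
```

Request:
apply_moves(
  moves=[
    [[-0.012, 0.009, 0, -0.7, -4, 4.2, 0], [-0.012, 0.009, 0.02, -0.7, -4, 4.2, 0], [-0.012, 0.009, 0.035, 0, 0, 0, 0], [-0.012, 0.009, 0.035, 0, 0, 0, 0], [0, 0, 0.035, 0, 0, 0, 0], [0, 0, 0.02, 0, 0, 0, 0], [0, 0, 0, 0, 0, 0, 0]],
  ],
)

```text
time: 27.0
eef_pos: [0.5066, 0.0652, 0.0816]
tcp_rot: [0.092, 0.991, -0.008, 0.097]
contact_force: [-1.0, 0.7, -0.4]
opening: 0.504
```

```bash
python3 look.py w8; python3 kn.py w8;python3 - <<'E'
from h import *
print(st()[2]["qpos"].round(2))
P=np.array((.490,.0802,.01))
for d in (.03,.044): go(-10,-8.7,P,d)
E
```

```text
[0.5066 0.0652 0.0816] 0.5037327330678182 [-1.   0.7 -0.4]
red butt [0.4139 0.092 ] len 0.1073 w 0.0272 head -8.72 shoulder [0.5276 0.0746]
[-0.06 -0.07  2.19 -0.03  0.83 -1.42]
d mm [34.3 11.5 97.7] rot [-0.26  1.29 -1.9 ] TCPtarget [ 0.4951  0.0794 -0.0195]
d mm [ 34.6  11.6 111.7] rot [-0.26  1.29 -1.9 ] TCPtarget [ 0.4976  0.079  -0.0333]Traceback (most recent call last):
  File "kn.py", line 28, in <module>
    r=knife(n,im,c,np.array(near))
  File "kn.py", line 20, in knife
    tb=[(a,(q[(t>=a)&(t<a+.008)].min()+q[(t>=a)&(t<a+.008)].max())/2) for a in np.arange(lo+.006,lo+.09,.008)]
            ~~~~~~~~~~~~~~~~~~~~~~~~^^
    return umr_minimum(a, axis, None, out, keepdims, initial, where)
ValueError: zero-size array to reduction operation minimum which has no identity
```

Request:
apply_moves(
  moves=[
    [[0.016, 0.006, 0.012, 0, 1.3, -1.9, 0], [0.015, 0.006, 0.015, 0, 0, 0, 0], [0.005, 0.001, 0.025, 0, 0, 0, 0], [0, 0, 0.025, 0, 0, 0, 0], [0, 0, 0.012, 0, 0, 0, 0], [0, 0, 0, 0, 0, 0, 0]],
  ],
)

```text
time: 27.65
eef_pos: [0.492, 0.0794, -0.007]
tcp_rot: [0.076, 0.993, -0.009, 0.092]
contact_force: [0.4, -0.0, 0.8]
opening: 0.498
```

Run:
```python
from h import *
P=np.array((.4901,.0803,.01))
for d in (.044,): go(-10,-8.7,P,d)
print(st()[2]["contact_force"],st()[2]["qpos"].round(2))
```

```text
d mm [-0.7  0.7 26.9] rot [-0.22  0.6   0.01] TCPtarget [ 0.4977  0.0791 -0.0333]
[ 0.43143974 -0.01739859  0.78543477] [-0.03  0.07  2.25 -0.04  0.64 -1.41]
```

Request:
apply_moves(
  moves=[
    [[0, 0, 0.01, 0, 0.6, 0, 0], [0, 0, 0.008, 0, 0, 0, 0], [0, 0, 0.004, 0, 0, 0, 0], [0, 0, 0, 0, 0, 0, 0]],
  ],
)

```text
time: 28.05
eef_pos: [0.4988, 0.0786, -0.0252]
tcp_rot: [0.075, 0.993, -0.008, 0.09]
contact_force: [-0.1, 0.1, -0.1]
opening: 0.502
```

Request:
apply_moves(
  moves=[
    [[0, 0, 0.005, 0, 0, 0, 0], [0, 0, 0, 0, 0, 0, 0]],
  ],
)

```text
time: 28.25
eef_pos: [0.5005, 0.0785, -0.0294]
tcp_rot: [0.075, 0.993, -0.008, 0.091]
contact_force: [-0.4, -0.1, -0.7]
opening: 0.495
```

Request:
apply_moves(
  moves=[
    [[0, 0, 0.004, 0, 0, 0, 0], [0, 0, 0.001, 0, 0, 0, 0], [0, 0, 0, 0, 0, 0, 0.2], [0, 0, 0, 0, 0, 0, 0.2], [0, 0, 0, 0, 0, 0, 1], [0, 0, 0, 0, 0, 0, 1], [0, 0, 0, 0, 0, 0, 1]],
  ],
  force=90,
)

```text
time: 28.95
eef_pos: [0.5017, 0.0784, -0.0338]
tcp_rot: [0.075, 0.993, -0.008, 0.091]
contact_force: [0.4, 0.4, -1.0]
opening: 0.303
```

Run:
```python
from h import *
p,r,s=st();print(p,r.as_euler("xyz",degrees=True),s["opening"],s["contact_force"],s["qpos"].round(2))
```

```text
[ 0.50170696  0.07838148 -0.03380561] [-179.81832362   10.48612688  171.38370928] 0.30332524104064174 [ 0.39854635  0.36173256 -1.03375846] [-0.03  0.15  2.23 -0.05  0.58 -1.42]
```

```bash
cat >> h.py <<'E'
import json
def hold(sh,head):
    p,r,s=st();Rk=R.from_euler("z",head,degrees=True)
    o=r.inv().apply(np.array([*sh,.01])-p);print("knife origin in tool mm",(o*1000).round(1))
    o[1]=0;Rr=(r.inv()*Rk).as_matrix();
    np.savez("held.npz",o=o,Rr=Rr)
def knifego(u,y,z=0,pitch=0):
    h=np.load("held.npz");M,_=block(*B);Rk=R.from_matrix(M)*R.from_euler("y",pitch,degrees=True)
    Rt=Rk*R.from_matrix(h["Rr"]).inv();pt=slotpt(u,y,z)-Rt.apply(h["o"])
    d,a=delta(Rt,pt);p,r,s=st()
    print(f"u={u} d mm",d,"rot",a,"TCP",pt.round(4),"X in tool",Rt.inv().apply(M[:,0]).round(3))
def knifewhere():
    h=np.load("held.npz");M,o=block(*B);p,r,s=st();k=p+r.apply(h["o"]);Rk=r*R.from_matrix(h["Rr"])
    print("shoulder in block mm",(M.T@(k-o)*1000).round(1),"rot err deg",(R.from_matrix(M).inv()*Rk).as_rotvec(degrees=True).round(2),"F",(M.T@s["contact_force"]).round(1),"open",round(float(s["opening"]),3),"t",round(float(s["time"]),2))
E
python3 - <<'E'
from h import *
hold((.5276,.0746),-8.72);knifego(-.12,-.108)
E
```

```text
knife origin in tool mm [-33.7   0.  -38.3]
u=-0.12 d mm [ -91.   -82.1 -204.2] rot [ 2.32 49.86 -9.46] TCP [ 0.5411 -0.01    0.1838] X in tool [-0.983 -0.001  0.182]
```

Request:
apply_moves(
  moves=[
    [[0, 0, -0.02, 0, 0, 0, 1], [0, 0, -0.035, 0, 0, 0, 1], [0, 0, -0.045, 0, 0, 0, 1], [0, 0, -0.045, 0, 0, 0, 1], [0, 0, -0.045, 0, 0, 0, 1], [0, 0, -0.045, 0, 0, 0, 1], [0, 0, 0, 0, 8.5, 0, 1], [0, 0, 0, 0, 8.5, 0, 1], [0, 0, 0, 0, 8.5, 0, 1], [0, 0, 0, 0, 8.5, 0, 1], [0, 0, 0, 0, 8.5, 0, 1], [0, 0, 0, 0, 0, 0, 1]],
  ],
)

```text
time: 30.15
eef_pos: [0.4556, 0.0864, 0.2098]
tcp_rot: [0.072, 0.956, 0.021, -0.283]
contact_force: [-0.2, 0.4, -2.4]
opening: 0.301
```

Run:
```python
from h import *
knifewhere();knifego(-.13,-.108);print(st()[2]["qpos"].round(2),st()[0])
```

```text
shoulder in block mm [-199.8  -18.7  -45.8] rot err deg [ 6.84 -6.55 -6.39] F [ 1.7  0.4 -1.6] open 0.301 t 30.15
u=-0.13 d mm [-87.7 -83.6 -34.9] rot [ 5.56  6.54 -7.55] TCP [ 0.5347 -0.0101  0.1915] X in tool [-0.983 -0.001  0.182]
[-0.06  0.18  1.76  0.05  1.78 -1.49] [0.45564017 0.08642851 0.20980459]
```

Request:
apply_moves(
  moves=[
    [[0, 0, -0.01, 2.8, 3.3, -3.8, 1], [0, 0, -0.01, 2.8, 3.3, -3.8, 1], [-0.01, -0.02, -0.005, 0, 0, 0, 1], [-0.02, -0.02, -0.005, 0, 0, 0, 1], [-0.02, -0.02, -0.003, 0, 0, 0, 1], [-0.02, -0.02, 0, 0, 0, 0, 1], [-0.01, -0.005, 0, 0, 0, 0, 1], [0, 0, 0, 0, 0, 0, 1]],
  ],
)

```text
time: 30.95
eef_pos: [0.54, 0.001, 0.1834]
tcp_rot: [-0.012, 0.942, -0.005, -0.335]
contact_force: [-0.6, -0.2, -0.5]
opening: 0.303
```

```bash
python3 - <<'E'
from h import *
knifewhere();knifego(-.1,-.108);print(st()[2]["qpos"].round(2),st()[0])
E
python3 look.py w9 130 120 240 160 3.3
```

```text
shoulder in block mm [-120.7  -96.4   -0.8] rot err deg [-0.51 -0.41  0.44] F [-0.  -0.2 -0.8] open 0.303 t 30.95
u=-0.1 d mm [-20.  -11.2   3. ] rot [-0.42  0.41  0.53] TCP [ 0.554  -0.0099  0.1685] X in tool [-0.983 -0.001  0.182]
[-0.13  0.45  1.51 -0.1   1.86 -1.72] [0.54002356 0.0010315  0.18343603]
[0.54   0.001  0.1834] 0.3032545083812661 [-0.6 -0.2 -0.5]
```

View pics/w9.png

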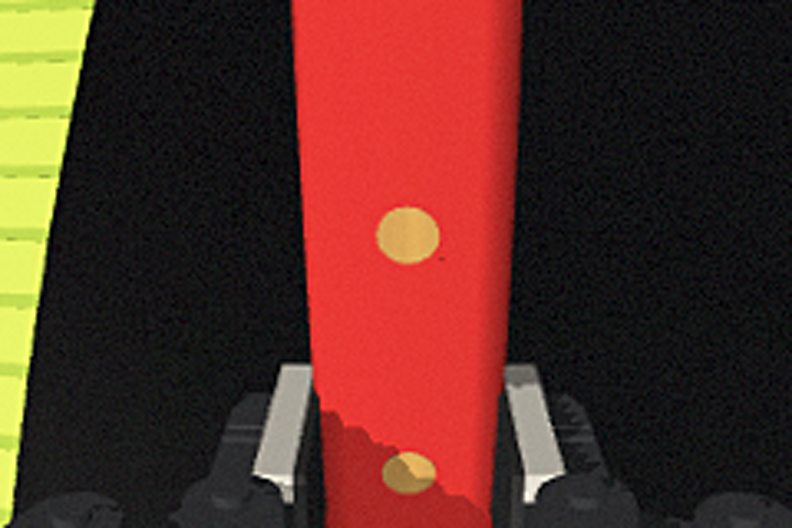

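Request:
apply_moves(
  moves=[
    [[-0.005, -0.012, 0.001, -0.4, 0.4, 0.5, 1], [-0.01, -0.002, 0.002, 0, 0, 0, 1], [-0.01, 0, 0.002, 0, 0, 0, 1], [-0.008, 0, 0.002, 0, 0, 0, 1], [0, 0, 0, 0, 0, 0, 1]],
  ],
)

```text
time: 31.5
eef_pos: [0.5621, -0.0108, 0.1575]
tcp_rot: [-0.008, 0.942, -0.003, -0.337]
contact_force: [-0.6, 0.7, -1.2]
opening: 0.303
```

Run:
```python
from h import *
knifewhere();knifego(-.07,-.108)
```

```text
shoulder in block mm [ -86.5 -108.8   -0.8] rot err deg [-0.12 -0.17  0.12] F [ 0.6  0.7 -1.2] open 0.303 t 31.5
u=-0.07 d mm [-16.3   0.9   2.2] rot [-0.1   0.17  0.14] TCP [ 0.5733 -0.0097  0.1455] X in tool [-0.983 -0.001  0.182]
```

Request:
apply_moves(
  moves=[
    [[-0.01, 0, 0.002, 0, 0, 0, 1], [-0.008, 0, 0.002, 0, 0, 0, 1], [0, 0, 0, 0, 0, 0, 1]],
  ],
)

```text
time: 31.8
eef_pos: [0.5745, -0.0099, 0.1414]
tcp_rot: [-0.008, 0.942, -0.003, -0.337]
contact_force: [0.7, 0.3, -1.7]
opening: 0.302
```

Run:
```python
from h import *
knifewhere();knifego(-.05,-.108)
```

```text
shoulder in block mm [ -66.2 -108.1   -1.7] rot err deg [-0.15 -0.15  0.16] F [ 1.7  0.3 -0.6] open 0.302 t 31.8
u=-0.05 d mm [-16.1   0.2   1.2] rot [-0.12  0.15  0.19] TCP [ 0.5861 -0.0095  0.1302] X in tool [-0.983 -0.001  0.182]
```

Request:
apply_moves(
  moves=[
    [[-0.01, 0, 0.001, 0, 0, 0, 1], [-0.01, 0, 0.001, 0, 0, 0, 1], [-0.008, 0, 0.001, 0, 0, 0, 1], [0, 0, 0, 0, 0, 0, 1]],
  ],
)

```text
time: 32.2
eef_pos: [0.596, -0.0097, 0.1193]
tcp_rot: [-0.008, 0.941, -0.003, -0.337]
contact_force: [-0.6, -0.7, -1.3]
opening: 0.3
```

Run:
```python
from h import *
knifewhere();knifego(-.01,-.108)
```

```text
shoulder in block mm [ -35.4 -108.1    0.6] rot err deg [-0.16 -0.13  0.14] F [ 0.7 -0.7 -1.3] open 0.3 t 32.2
u=-0.01 d mm [-24.8   0.2   5.2] rot [-0.13  0.13  0.17] TCP [ 0.6118 -0.0093  0.0995] X in tool [-0.983 -0.001  0.182]
```

Request:
apply_moves(
  moves=[
    [[-0.01, 0, 0.002, 0, 0, 0, 1], [-0.01, 0, 0.002, 0, 0, 0, 1], [-0.007, 0, 0.0015, 0, 0, 0, 1], [0, 0, 0, 0, 0, 0, 1]],
  ],
)

```text
time: 32.6
eef_pos: [0.615, -0.0095, 0.0958]
tcp_rot: [-0.008, 0.941, -0.003, -0.337]
contact_force: [0.1, 0.4, -0.4]
opening: 0.303
```

Run:
```python
from h import *
knifewhere();knifego(0,-.108)
```

```text
shoulder in block mm [-5.200e+00 -1.081e+02  1.000e-01] rot err deg [-0.17 -0.13  0.13] F [ 0.4  0.4 -0.2] open 0.303 t 32.6
u=0 d mm [-5.   0.3  0.9] rot [-0.14  0.13  0.16] TCP [ 0.6183 -0.0092  0.0919] X in tool [-0.983 -0.001  0.182]
```

Request:
apply_moves(
  moves=[
    [[-0.005, 0, 0.001, 0, 0, 0, 1], [-0.004, 0, 0.001, 0, 0, 0, 1], [0, 0, 0, 0, 0, 0, 1]],
  ],
)

```text
time: 32.9
eef_pos: [0.6185, -0.0094, 0.0932]
tcp_rot: [-0.008, 0.939, -0.004, -0.343]
contact_force: [0.9, -0.6, -0.9]
opening: 0.302
```

Run:
```python
from h import *
knifewhere()
```

```text
shoulder in block mm [  -0.4 -108.     0.8] rot err deg [-0.16  0.58  0.08] F [ 1.3 -0.6  0.1] open 0.302 t 32.9
```

Request:
apply_moves(
  moves=[
    [[-0.005, 0, 0.001, 0, 0, 0, 1], [-0.004, 0, 0.001, 0, 0, 0, 1], [0, 0, 0, 0, 0, 0, 1]],
  ],
)

```text
time: 33.2
eef_pos: [0.6187, -0.0093, 0.0948]
tcp_rot: [-0.007, 0.935, -0.004, -0.354]
contact_force: [1.1, 0.0, -1.1]
opening: 0.303
```

Run:
```python
from h import *
knifewhere()
```

```text
shoulder in block mm [  -0.5 -108.     1.3] rot err deg [-0.14  1.94 -0.02] F [1.5 0.  0.1] open 0.303 t 33.2
```

It stopped at the face: u is −0.5 mm and a further push only pitched the tool. So it is seated. Release and back away.

Request:
apply_moves(
  moves=[
    [[0, 0, 0, 0, 0, 0, 0.15], [0, 0, 0, 0, 0, 0, 0.1], [0, 0, 0, 0, 0, 0, 0.1], [0, 0, -0.015, 0, 0, 0, 0.1], [0, 0, -0.03, 0, 0, 0, 0.1], [0, 0, -0.045, 0, 0, 0, 0], [0.02, 0, -0.04, 0, -8, 0, 0], [0.03, 0.02, -0.02, 0, -8, 0, 0], [0.03, 0.03, -0.01, 0, -8, 0, 0], [0.03, 0.03, 0, 0, -8, 0, 0], [0.03, 0.03, 0, 0, -8, 0, 0], [0, 0, 0, 0, 0, 0, 0]],
  ],
)

```text
time: 34.4
eef_pos: [0.5927, 0.1031, 0.2588]
tcp_rot: [-0.006, 1.0, 0.003, -0.011]
contact_force: [0.1, 0.1, -1.6]
opening: 0.499
```

```bash
python3 - <<'E'
s=open("kn.py").read()
s=s.replace('(H>20)&(H<29)&(S>140)&(V>130)','(H>18)&(H<29)&(S>110)&(V>110)').replace('if d<.12 and','if d<.09 and').replace('np.arange(lo+.006,lo+.09,.008)]','np.arange(lo+.006,lo+.09,.008) if ((t>=a)&(t<a+.008)).sum()>3]')
s=s.replace('if __name__','''def dbg(n,im,c,near):
    u,v=np.round(proj("wrist",[*near,.02],c)[0]).astype(int);print(n,u,v,im[v,u-12:u+13:4].tolist())
if __name__''')
open("kn.py","w").write(s)
E
python3 look.py w10; python3 kn.py w10
python3 - <<'E'
from kn import *
c=pickle.load(open("w10.pkl","rb"));im=np.load("pics/w10.npy");dbg("yellow",im,c,(.43,.227));dbg("white",im,c,(.46,.356))
print(st()[1].as_matrix().round(2).tolist(),st()[2]["qpos"].round(2))
E
```

```text
[0.5927 0.1031 0.2588] 0.49928644776222486 [ 0.1  0.1 -1.6]
red None
yellow None
white butt [0.3992 0.3487] len 0.1921 w 0.052 head 2.97 shoulder [0.5141 0.3547]
yellow 339 51 [[252, 249, 111], [253, 248, 110], [252, 246, 107], [255, 233, 91], [18, 23, 22], [21, 20, 25], [25, 24, 27]]
white 415 80 [[201, 198, 175], [250, 249, 234], [253, 252, 243], [252, 252, 242], [255, 255, 248], [7, 14, 16], [23, 14, 18]]
[[-1.0, -0.01, -0.02], [-0.01, 1.0, 0.0], [0.02, 0.0, -1.0]] [-0.    0.1   1.67  0.    1.39 -1.58]
```

```bash
python3 - <<'E'
s=open("kn.py").read()
s=s.replace('(H>18)&(H<29)&(S>110)&(V>110)','(H>18)&(H<32)&(S>110)&(V>90)&(im[...,0].astype(int)>=im[...,1].astype(int)-1)')
open("kn.py","w").write(s)
E
for f in w1 w2 w7 w10; do python3 kn.py $f; done
python3 - <<'E'
from h import *
P=np.array([.4927,.2172,.01])-.036*np.array([np.cos(np.radians(-10.2)),np.sin(np.radians(-10.2)),0])
go(-10,-10.2,P,-.05)
E
```

```text
red butt [0.4148 0.092 ] len 0.1053 w 0.0279 head -8.8 shoulder [0.5285 0.0744]
yellow butt [0.3865 0.2357] len 0.1055 w 0.0311 head -12.06 shoulder [0.499  0.2116]
white butt [0.3997 0.3486] len 0.1926 w 0.0517 head 3.3 shoulder [0.5145 0.3552]
red butt [0.416  0.0925] len 0.1037 w 0.0284 head -8.82 shoulder [0.5297 0.0748]
yellow butt [0.3881 0.2362] len 0.1037 w 0.0291 head -11.9 shoulder [0.5006 0.2124]
white butt [0.3981 0.3485] len 0.1952 w 0.0516 head 2.96 shoulder [0.5129 0.3545]
red butt [0.4132 0.0917] len 0.1077 w 0.0283 head -8.62 shoulder [0.5269 0.0745]
yellow butt [0.3854 0.234 ] len 0.1064 w 0.0333 head -12.0 shoulder [0.4979 0.21  ]
white butt [0.3979 0.3531] len 0.1925 w 0.0527 head 0.35 shoulder [0.5129 0.3538]
red None
yellow butt [0.4239 0.2156] len 0.1054 w 0.0303 head -15.46 shoulder [0.5347 0.185 ]
white butt [0.3992 0.3487] len 0.1921 w 0.052 head 2.97 shoulder [0.5141 0.3547]
d mm [143.1 124.4 204.1] rot [  1.08 -11.02  10.78] TCPtarget [0.4487 0.2251 0.0592]
```

Yellow was knocked in the meantime. It is now at shoulder (0.535, 0.185), heading −15.5°, so I'll go to the new spot.

Run:
```python
from h import *
P=np.array([.4981,.1951,.01]);go(-10,-15.5,P,-.05)
```

```text
d mm [102.4  96.3 203.2] rot [  1.5  -11.    16.07] TCPtarget [0.4897 0.1974 0.0592]
```

Request:
apply_moves(
  moves=[
    [[0.025, 0.02, 0.02, 0, -3.7, 5.3, 0], [0.03, 0.02, 0.03, 0, -3.7, 5.3, 0], [0.02, 0.01, 0.03, 0, -3.7, 5.3, 0], [0, 0, 0.03, 0, 0, 0, 0], [0, 0, 0.03, 0, 0, 0, 0], [0, 0, 0, 0, 0, 0, 0]],
  ],
)

```text
time: 35.05
eef_pos: [0.5479, 0.1552, 0.1162]
tcp_rot: [0.14, 0.986, 0.001, 0.094]
contact_force: [-0.5, -0.9, -1.0]
opening: 0.501
```

```bash
python3 look.py w11; python3 kn.py w11|grep yel
python3 - <<'E'
from h import *
P=np.array([.4981,.1951,.01])
go(-10,-15.5,P,0);go(-10,-15.5,P,.044)
E
```

```text
[0.5479 0.1552 0.1162] 0.5011137755676086 [-0.5 -0.9 -1. ]
yellow butt [0.4235 0.217 ] len 0.1066 w 0.028 head -15.53 shoulder [0.5343 0.1862]
d mm [80.3 20.5 96.3] rot [ 1.62  0.89 -0.82] TCPtarget [0.4981 0.1951 0.01  ]
d mm [ 81.   19.3 140.3] rot [ 1.62  0.89 -0.82] TCPtarget [ 0.5055  0.1931 -0.0333]
```

Request:
apply_moves(
  moves=[
    [[0.026, 0.007, 0.01, 1.6, 0.9, -0.8, 0], [0.026, 0.007, 0.02, 0, 0, 0, 0], [0.026, 0.007, 0.03, 0, 0, 0, 0], [0.006, 0.002, 0.025, 0, 0, 0, 0], [0, 0, 0.02, 0, 0, 0, 0], [0, 0, 0, 0, 0, 0, 0]],
  ],
)

```text
time: 35.7
eef_pos: [0.5133, 0.1975, 0.0136]
tcp_rot: [0.137, 0.986, -0.009, 0.099]
contact_force: [-0.7, 0.4, 0.1]
opening: 0.499
```

Run:
```python
from h import *
P=np.array([.4978,.1960,.01])
go(-10,-15.5,P,.044);print(st()[2]["contact_force"])
```

```text
d mm [15.9 -6.1 44.6] rot [ 0.52  1.34 -0.4 ] TCPtarget [ 0.5052  0.194  -0.0333]
[-0.71015978  0.4182397   0.09635977]
```

Request:
apply_moves(
  moves=[
    [[0.012, -0.005, 0.006, 0.5, 1.3, 0, 0], [0.004, -0.001, 0.014, 0, 0, 0, 0], [0, 0, 0.014, 0, 0, 0, 0], [0, 0, 0.008, 0, 0, 0, 0], [0, 0, 0.003, 0, 0, 0, 0], [0, 0, 0, 0, 0, 0, 0]],
  ],
)

```text
time: 36.3
eef_pos: [0.5112, 0.1942, -0.0307]
tcp_rot: [0.139, 0.986, -0.01, 0.091]
contact_force: [-0.2, 0.1, 0.9]
opening: 0.502
```

Run:
```python
from h import *
P=np.array([.4978,.1960,.01])
go(-10,-15.5,P,.044);print(st()[2]["contact_force"])
```

```text
d mm [ 6.2 -1.9  1.5] rot [ 0.25  0.5  -0.57] TCPtarget [ 0.5052  0.194  -0.0333]
[-0.20174518  0.10550026  0.8774423 ]
```

Request:
apply_moves(
  moves=[
    [[0.005, -0.002, 0.003, 0, 0.5, -0.5, 0], [0, 0, 0.001, 0, 0, 0, 0], [0, 0, 0, 0, 0, 0, 0.2], [0, 0, 0, 0, 0, 0, 0.2], [0, 0, 0, 0, 0, 0, 1], [0, 0, 0, 0, 0, 0, 1], [0, 0, 0, 0, 0, 0, 1]],
  ],
)

```text
time: 37.0
eef_pos: [0.5067, 0.1936, -0.0346]
tcp_rot: [0.134, 0.987, -0.009, 0.087]
contact_force: [-0.5, -0.3, -2.0]
opening: 0.305
```

Run:
```python
from h import *
print(st()[2]["contact_force"],st()[2]["opening"],st()[0])
hold((.5344,.1858),-15.5)
```

```text
[-0.49682053 -0.28202578 -2.00726522] 0.30504805311789174 [ 0.50665844  0.19361359 -0.03460818]
knife origin in tool mm [-36.1   0.1 -38.9]
```

Request:
apply_moves(
  moves=[
    [[0, 0, -0.02, 0, 0, 0, 1], [0, 0, -0.035, 0, 0, 0, 1], [0, 0, -0.045, 0, 0, 0, 1], [0, 0, -0.045, 0, 0, 0, 1], [0, 0, -0.045, 0, 0, 0, 1], [0, 0, -0.045, 0, 0, 0, 1], [0, 0, 0, 0, 8.5, 0, 1], [0, 0, 0, 0, 8.5, 0, 1], [0, 0, 0, 0, 8.5, 0, 1], [0, 0, 0, 0, 8.5, 0, 1], [0, 0, 0, 0, 8.5, 0, 1], [0, 0, 0, 0, 0, 0, 1]],
  ],
)

```text
time: 38.2
eef_pos: [0.4629, 0.2042, 0.206]
tcp_rot: [0.126, 0.948, 0.043, -0.288]
contact_force: [0.3, 0.3, -2.7]
opening: 0.305
```

Run:
```python
from h import *
knifewhere();knifego(-.12,.036);print(st()[2]["qpos"].round(2))
```

```text
shoulder in block mm [-189.4   92.6  -41.8] rot err deg [ 11.65  -6.14 -10.56] F [ 2.3  0.3 -1.5] open 0.305 t 38.2
u=-0.12 d mm [-86.2 -48.  -33.4] rot [  9.64   6.2  -12.39] TCP [0.5373 0.1343 0.1853] X in tool [-0.985 -0.001  0.174]
[ 0.09  0.23  1.7   0.21  1.76 -1.23]
```

Request:
apply_moves(
  moves=[
    [[0, 0, -0.01, 3.2, 2.1, -4.1, 1], [0, 0, -0.01, 3.2, 2.1, -4.1, 1], [0, 0, -0.01, 3.2, 2.1, -4.1, 1], [-0.01, -0.01, -0.005, 0, 0, 0, 1], [-0.02, -0.015, -0.003, 0, 0, 0, 1], [-0.02, -0.015, 0, 0, 0, 0, 1], [-0.02, -0.01, 0, 0, 0, 0, 1], [0, 0, 0, 0, 0, 0, 1]],
  ],
)

```text
time: 39.0
eef_pos: [0.5417, 0.1488, 0.1889]
tcp_rot: [-0.005, 0.942, -0.003, -0.336]
contact_force: [-0.6, -0.4, -2.3]
opening: 0.303
```

Run:
```python
from h import *
knifewhere();knifego(-.09,.036)
```

```text
shoulder in block mm [-120.3   50.7    6.2] rot err deg [-0.4  -0.71 -0.07] F [ 1.3 -0.4 -1.9] open 0.303 t 39.0
u=-0.09 d mm [-28.2 -14.4  11.3] rot [-0.41  0.71  0.  ] TCP [0.5566 0.1345 0.1623] X in tool [-0.985 -0.001  0.174]
```

Request:
apply_moves(
  moves=[
    [[-0.005, -0.012, 0.005, -0.4, 0.7, 0, 1], [-0.01, -0.003, 0.004, 0, 0, 0, 1], [-0.01, 0, 0.002, 0, 0, 0, 1], [-0.006, 0, 0.001, 0, 0, 0, 1], [0, 0, 0, 0, 0, 0, 1]],
  ],
)

```text
time: 39.5
eef_pos: [0.5582, 0.1326, 0.1587]
tcp_rot: [-0.003, 0.94, 0.001, -0.341]
contact_force: [0.7, -0.0, -1.7]
opening: 0.302
```

Run:
```python
from h import *
knifewhere();knifego(-.06,.036)
```

```text
shoulder in block mm [-86.3  33.9  -1. ] rot err deg [ 0.1  -0.18 -0.1 ] F [ 1.7 -0.  -0.6] open 0.302 t 39.5
u=-0.06 d mm [-26.    2.    3.5] rot [ 0.08  0.18 -0.11] TCP [0.5759 0.1347 0.1394] X in tool [-0.985 -0.001  0.174]
```

Request:
apply_moves(
  moves=[
    [[-0.01, 0.002, 0.001, 0, 0, 0, 1], [-0.01, 0, 0.0015, 0, 0, 0, 1], [-0.01, 0, 0.0015, 0, 0, 0, 1], [0, 0, 0, 0, 0, 0, 1]],
  ],
)

```text
time: 39.9
eef_pos: [0.5806, 0.1357, 0.1349]
tcp_rot: [-0.003, 0.94, -0.0, -0.34]
contact_force: [-0.6, 0.2, -2.7]
opening: 0.305
```

Run:
```python
from h import *
knifewhere();knifego(-.02,.036)
```

```text
shoulder in block mm [-53.7  36.9   0.9] rot err deg [-0.01 -0.23 -0.09] F [ 1.7  0.2 -2.2] open 0.305 t 39.9
u=-0.02 d mm [-32.9  -0.9   6.7] rot [-0.02  0.23 -0.09] TCP [0.6016 0.135  0.1087] X in tool [-0.985 -0.001  0.174]
```

Request:
apply_moves(
  moves=[
    [[-0.01, 0, 0.002, 0, 0, 0, 1], [-0.01, 0, 0.002, 0, 0, 0, 1], [-0.01, 0, 0.002, 0, 0, 0, 1], [-0.01, 0, 0.002, 0, 0, 0, 1], [-0.007, 0, 0.002, 0, 0, 0, 1], [0, 0, 0, 0, 0, 0, 1]],
  ],
)

```text
time: 40.5
eef_pos: [0.613, 0.1359, 0.0929]
tcp_rot: [-0.003, 0.94, -0.0, -0.34]
contact_force: [0.9, -0.2, -1.5]
opening: 0.304
```

Run:
```python
from h import *
knifewhere();knifego(0,.036)
```

```text
shoulder in block mm [-0.7 36.7 -1.3] rot err deg [-0.   -0.18 -0.09] F [ 1.7 -0.2 -0.3] open 0.304 t 40.5
u=0 d mm [-0.8 -0.8 -1.3] rot [-0.02  0.18 -0.09] TCP [0.6144 0.1351 0.0934] X in tool [-0.985 -0.001  0.174]
```

Request:
apply_moves(
  moves=[
    [[-0.005, 0, 0, 0, 0, 0, 1], [-0.005, 0, 0, 0, 0, 0, 1], [0, 0, 0, 0, 0, 0, 1]],
  ],
)

```text
time: 40.8
eef_pos: [0.6146, 0.1358, 0.0937]
tcp_rot: [-0.004, 0.936, -0.001, -0.353]
contact_force: [3.5, -0.7, -2.1]
opening: 0.303
```

Run:
```python
from h import *
knifewhere()
```

```text
shoulder in block mm [ 0.9 36.7 -0.4] rot err deg [-0.12  1.33 -0.1 ] F [ 3.9 -0.7  1.3] open 0.303 t 40.8
```

Seated: it moved only 1.6 mm of the 10 mm commanded and ended at u≈0.9. Release and go to white.

Request:
apply_moves(
  moves=[
    [[0, 0, 0, 0, 0, 0, 0.15], [0, 0, 0, 0, 0, 0, 0.1], [0, 0, 0, 0, 0, 0, 0.1], [0, 0, -0.015, 0, 0, 0, 0.1], [0, 0, -0.03, 0, 0, 0, 0.1], [0, 0, -0.045, 0, 0, 0, 0], [0.02, 0, -0.04, 0, -8, 0, 0], [0.03, 0.02, -0.02, 0, -8, 0, 0], [0.03, 0.03, -0.01, 0, -8, 0, 0], [0.03, 0.03, 0, 0, -8, 0, 0], [0.03, 0.03, 0, 0, -8, 0, 0], [0, 0, 0, 0, 0, 0, 0]],
  ],
)

```text
time: 42.0
eef_pos: [0.59, 0.248, 0.2635]
tcp_rot: [-0.001, 1.0, 0.004, -0.011]
contact_force: [0.3, 0.1, 0.5]
opening: 0.498
```

```bash
python3 look.py w12; python3 kn.py w12
python3 - <<'E'
from h import *
P=np.array([.4762,.3527,.01]);go(-10,3,P,-.05);print(st()[2]["qpos"].round(2))
E
```

```text
[0.59   0.248  0.2635] 0.4981820260272415 [0.3 0.1 0.5]
red None
yellow None
white butt [0.3991 0.3502] len 0.1929 w 0.0502 head 2.67 shoulder [0.514  0.3555]
d mm [121.8 104.4 208.4] rot [  0.16 -11.11  -2.96] TCPtarget [0.4675 0.3522 0.0592]
[ 0.23  0.18  1.57  0.01  1.41 -1.34]
```

Request:
apply_moves(
  moves=[
    [[0.025, 0.022, 0.02, 0, -5.5, -1.5, 0], [0.03, 0.025, 0.02, 0, -5.5, -1.5, 0], [0.025, 0.022, 0.03, 0, 0, 0, 0], [0.01, 0.01, 0.03, 0, 0, 0, 0], [0, 0, 0.03, 0, 0, 0, 0], [0, 0, 0, 0, 0, 0, 0]],
  ],
)

```text
time: 42.65
eef_pos: [0.5242, 0.3253, 0.1265]
tcp_rot: [-0.025, 0.995, 0.004, 0.092]
contact_force: [0.1, 0.1, -0.5]
opening: 0.501
```

```bash
python3 look.py w13; python3 kn.py w13|grep whi
python3 - <<'E'
from h import *
P=np.array([.4762,.3535,.01])
go(-10,3,P,0);go(-10,3,P,.044)
E
```

```text
[0.5242 0.3253 0.1265] 0.5010973748251132 [ 0.1  0.1 -0.5]
white butt [0.3994 0.3507] len 0.1911 w 0.0504 head 2.89 shoulder [0.5142 0.3565]
d mm [ 69.5  29.6 108.3] rot [ 0.22  0.76 -0.12] TCPtarget [0.4762 0.3535 0.01  ]
d mm [ 70.1  29.4 152.3] rot [ 0.22  0.76 -0.12] TCPtarget [ 0.4838  0.3539 -0.0333]
```

Request:
apply_moves(
  moves=[
    [[0.023, 0.01, 0.01, 0.2, 0.8, 0, 0], [0.023, 0.01, 0.025, 0, 0, 0, 0], [0.023, 0.01, 0.035, 0, 0, 0, 0], [0.005, 0.002, 0.03, 0, 0, 0, 0], [0, 0, 0.02, 0, 0, 0, 0], [0, 0, 0, 0, 0, 0, 0]],
  ],
)

```text
time: 43.3
eef_pos: [0.4899, 0.3603, 0.0112]
tcp_rot: [-0.02, 0.995, 0.007, 0.098]
contact_force: [-0.3, -1.4, 0.1]
opening: 0.499
```

Run:
```python
from h import *
P=np.array([.4763,.3543,.01])
go(-10,2.9,P,.044)
```

```text
d mm [14.7 -5.8 42.4] rot [ 0.5   1.29 -0.6 ] TCPtarget [ 0.4839  0.3547 -0.0333]
```

Request:
apply_moves(
  moves=[
    [[0.012, -0.005, 0.006, 0.5, 1.3, -0.6, 0], [0.006, -0.001, 0.014, 0, 0.3, 0, 0], [0.004, 0, 0.014, 0, 0, 0, 0], [0, 0, 0.01, 0, 0, 0, 0], [0, 0, 0.003, 0, 0, 0, 0], [0, 0, 0, 0, 0, 0, 0]],
  ],
)

```text
time: 43.9
eef_pos: [0.4827, 0.355, -0.0358]
tcp_rot: [-0.024, 0.996, 0.004, 0.088]
contact_force: [-0.7, 0.4, 0.0]
opening: 0.496
```

Run:
```python
from h import *
P=np.array([.4763,.3543,.01])
go(-10,2.9,P,.045);print(st()[2]["contact_force"])
```

```text
d mm [-1.6 -0.4 -1.2] rot [ 0.2   0.14 -0.16] TCPtarget [ 0.4841  0.3547 -0.0343]
[-0.72325186  0.43094728  0.03071668]
```

Request:
apply_moves(
  moves=[
    [[0, 0, 0, 0, 0, 0, 0.2], [0, 0, 0, 0, 0, 0, 0.2], [0, 0, 0, 0, 0, 0, 1], [0, 0, 0, 0, 0, 0, 1], [0, 0, 0, 0, 0, 0, 1]],
  ],
)

```text
time: 44.4
eef_pos: [0.4833, 0.3555, -0.0344]
tcp_rot: [-0.024, 0.996, 0.004, 0.089]
contact_force: [0.6, 0.7, -1.3]
opening: 0.304
```

Run:
```python
from h import *
print(st()[2]["contact_force"],st()[2]["opening"],st()[0])
hold((.5142,.356),2.9)
```

```text
[ 0.57843841  0.68901403 -1.30537144] 0.30368110137132504 [ 0.48326823  0.35553806 -0.03443656]
knife origin in tool mm [-38.3  -0.9 -38.3]
```

Request:
apply_moves(
  moves=[
    [[0, 0, -0.02, 0, 0, 0, 1], [0, 0, -0.035, 0, 0, 0, 1], [0, 0, -0.045, 0, 0, 0, 1], [0, 0, -0.045, 0, 0, 0, 1], [0, 0, -0.045, 0, 0, 0, 1], [0, 0, -0.045, 0, 0, 0, 1], [0, -0.03, 0, 0, 8.5, 0, 1], [0, -0.03, 0, 0, 8.5, 0, 1], [0, -0.03, 0, 0, 8.5, 0, 1], [0, -0.02, 0, 0, 8.5, 0, 1], [0, 0, 0, 0, 8.5, 0, 1], [0, 0, 0, 0, 0, 0, 1]],
  ],
)

```text
time: 45.6
eef_pos: [0.4429, 0.2392, 0.2044]
tcp_rot: [-0.027, 0.956, -0.005, -0.291]
contact_force: [-0.9, -0.0, -2.7]
opening: 0.299
```

Run:
```python
from h import *
knifewhere();knifego(-.12,.108);print(st()[2]["qpos"].round(2))
```

```text
shoulder in block mm [-197.3  144.3  -56.4] rot err deg [-1.84 -5.99  2.09] F [ 1.5 -0.  -2.4] open 0.299 t 45.6
u=-0.12 d mm [-84.7 -37.9 -36.1] rot [-1.43  5.98  2.41] TCP [0.5353 0.2064 0.187 ] X in tool [-0.984  0.002  0.177]
[ 0.23  0.27  1.67  0.11  1.79 -1.4 ]
```

Request:
apply_moves(
  moves=[
    [[0, 0, -0.012, -0.7, 3, 1.2, 1], [0, 0, -0.012, -0.7, 3, 1.2, 1], [-0.012, -0.01, -0.012, 0, 0, 0, 1], [-0.02, -0.012, -0.004, 0, 0, 0, 1], [-0.02, -0.012, 0, 0, 0, 0, 1], [-0.02, -0.006, 0, 0, 0, 0, 1], [0, 0, 0, 0, 0, 0, 1]],
  ],
)

```text
time: 46.3
eef_pos: [0.5242, 0.2008, 0.1894]
tcp_rot: [-0.004, 0.942, -0.001, -0.335]
contact_force: [-0.3, -0.4, -0.9]
opening: 0.304
```

Run:
```python
from h import *
knifewhere();knifego(-.09,.108)
```

```text
shoulder in block mm [-129.5  102.7   -6.7] rot err deg [-0.13 -0.65  0.04] F [ 0.5 -0.4 -0.8] open 0.304 t 46.3
u=-0.09 d mm [-39.6   5.5   0.5] rot [-0.12  0.65  0.07] TCP [0.5546 0.2066 0.1641] X in tool [-0.984  0.002  0.177]
```

Request:
apply_moves(
  moves=[
    [[-0.01, 0.004, -0.002, 0, 0.6, 0, 1], [-0.012, 0.002, 0, 0, 0, 0, 1], [-0.012, 0, 0.001, 0, 0, 0, 1], [-0.006, 0, 0.001, 0, 0, 0, 1], [0, 0, 0, 0, 0, 0, 1]],
  ],
)

```text
time: 46.8
eef_pos: [0.5547, 0.2097, 0.1655]
tcp_rot: [-0.006, 0.941, -0.001, -0.337]
contact_force: [0.1, -0.7, -1.4]
opening: 0.303
```

Run:
```python
from h import *
knifewhere();knifego(-.06,.108)
```

```text
shoulder in block mm [-91.3 111.4   1.2] rot err deg [-0.25 -0.38  0.2 ] F [ 1.2 -0.7 -0.9] open 0.303 t 46.8
u=-0.06 d mm [-30.3  -3.2   6.7] rot [-0.21  0.38  0.24] TCP [0.5739 0.2068 0.1411] X in tool [-0.984  0.002  0.177]
```

Request:
apply_moves(
  moves=[
    [[-0.007, -0.003, 0.002, -0.2, 0.4, 0.2, 1], [-0.01, 0, 0.002, 0, 0, 0, 1], [-0.01, 0, 0.002, 0, 0, 0, 1], [-0.007, 0, 0.001, 0, 0, 0, 1], [0, 0, 0, 0, 0, 0, 1]],
  ],
)

```text
time: 47.3
eef_pos: [0.578, 0.2066, 0.1361]
tcp_rot: [-0.003, 0.94, -0.0, -0.341]
contact_force: [-0.1, -0.0, -0.7]
opening: 0.303
```

Run:
```python
from h import *
knifewhere();knifego(-.01,.108)
```

```text
shoulder in block mm [-5.350e+01  1.078e+02 -1.000e-01] rot err deg [0.   0.05 0.02] F [ 0.5 -0.  -0.5] open 0.303 t 47.3
u=-0.01 d mm [-42.9   0.3   7.6] rot [ 0.01 -0.05  0.02] TCP [0.606  0.2071 0.1028] X in tool [-0.984  0.002  0.177]
```

Request:
apply_moves(
  moves=[
    [[-0.01, 0, 0.0018, 0, 0, 0, 1], [-0.01, 0, 0.0018, 0, 0, 0, 1], [-0.01, 0, 0.0018, 0, 0, 0, 1], [-0.01, 0, 0.0018, 0, 0, 0, 1], [-0.007, 0, 0.0013, 0, 0, 0, 1], [0, 0, 0, 0, 0, 0, 1]],
  ],
)

```text
time: 47.9
eef_pos: [0.6114, 0.2068, 0.0954]
tcp_rot: [-0.003, 0.94, -0.0, -0.341]
contact_force: [0.6, -0.2, -1.3]
opening: 0.299
```

Run:
```python
from h import *
knifewhere();knifego(0,.108)
```

```text
shoulder in block mm [ -0.8 107.6  -0.7] rot err deg [0.01 0.09 0.02] F [ 1.4 -0.2 -0.4] open 0.299 t 47.9
u=0 d mm [-1.   0.4 -0.5] rot [ 0.01 -0.09  0.01] TCP [0.6125 0.2072 0.0951] X in tool [-0.984  0.002  0.177]
```

Request:
apply_moves(
  moves=[
    [[-0.005, 0, 0.001, 0, 0, 0, 1], [-0.005, 0, 0.0005, 0, 0, 0, 1], [0, 0, 0, 0, 0, 0, 1]],
  ],
)

```text
time: 48.2
eef_pos: [0.6131, 0.207, 0.0957]
tcp_rot: [-0.004, 0.936, -0.001, -0.352]
contact_force: [2.0, -0.6, -1.7]
opening: 0.303
```

Run:
```python
from h import *
knifewhere()
```

```text
shoulder in block mm [1.000e+00 1.079e+02 1.000e-01] rot err deg [-0.12  1.39  0.06] F [ 2.6 -0.6  0.4] open 0.303 t 48.2
```

White is seated the same way. Release, retreat and take a final look.

Request:
apply_moves(
  moves=[
    [[0, 0, 0, 0, 0, 0, 0.15], [0, 0, 0, 0, 0, 0, 0.1], [0, 0, 0, 0, 0, 0, 0.1], [0, 0, -0.015, 0, 0, 0, 0.1], [0, 0, -0.03, 0, 0, 0, 0.1], [0, 0, -0.045, 0, 0, 0, 0], [0, 0, -0.045, 0, 0, 0, 0], [0.02, -0.01, -0.04, 0, -5, 0, 0], [0.03, -0.03, -0.02, 0, -5, 0, 0], [0.04, -0.03, -0.01, 0, -5, 0, 0], [0.04, -0.03, 0, 0, -5, 0, 0], [0, 0, 0, 0, 0, 0, 0]],
  ],
)

```text
time: 49.4
eef_pos: [0.6369, 0.1041, 0.3128]
tcp_rot: [-0.005, 0.982, -0.002, -0.188]
contact_force: [0.9, 0.7, 1.1]
opening: 0.499
```

```bash
python3 look.py w14
python3 - <<'E'
from h import *
sd=ctrl.read_camera("side");sc=ctrl.read_camera("scene");w=np.load("pics/w14.npy")
f=lambda i,s:cv2.resize(i[:,:,::-1],s,interpolation=cv2.INTER_CUBIC)
top=f(w[120:320,60:430],(800,330))
bot=np.hstack([f(sd[150:384,230:420],(266,270)),f(sc[170:310,200:350],(267,270)),f(sd[150:260,250:380],(267,270))])
cv2.imwrite("pics/fin.png",np.vstack([top,bot]))
E
```

```text
[0.6369 0.1041 0.3128] 0.49930354126716026 [0.9 0.7 1.1]
```

View pics/fin.png

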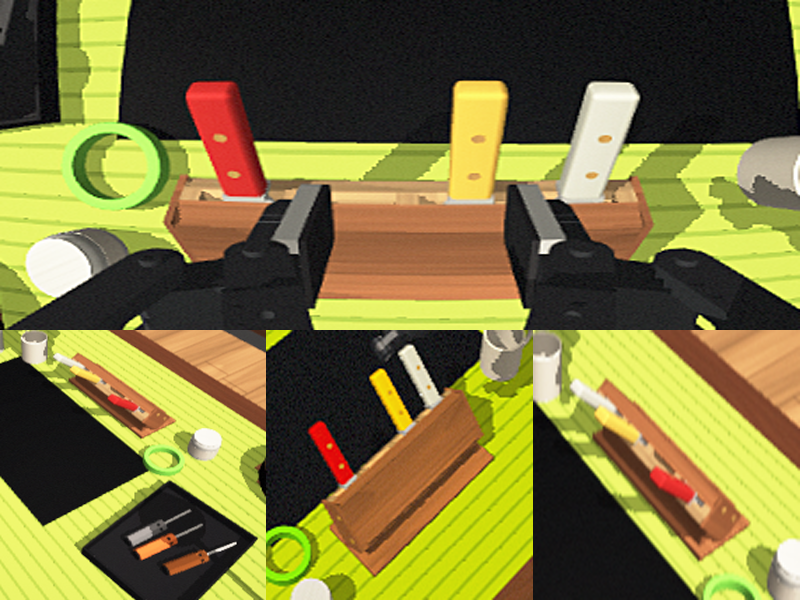

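Run:
```python
from h import *
import pickle
c=pickle.load(open("w14.pkl","rb"))
for n,y,q in(("red",-.108,(212,83)),("yellow",.036,(480,82)),("white",.108,(612,84))):
    obs=np.array([60+q[0]/2.162,120+q[1]/1.65])
    print(n,obs.round(1),[(u,proj("wrist",slotpt(-.115-u,y,-.01),c)[0].round(1).tolist(),proj("wrist",slotpt(-.115-u,y,.01),c)[0].round(1).tolist()) for u in(0,.005,.01)])
```

```text
red [158.1 170.3] [(0, [155.0, 172.3], [150.8, 184.3]), (0.005, [154.0, 169.0], [149.7, 181.0]), (0.01, [153.1, 165.7], [148.6, 177.7])]
yellow [282.  169.7] [(0, [280.1, 171.7], [281.2, 184.1]), (0.005, [280.3, 168.3], [281.5, 180.7]), (0.01, [280.6, 164.9], [281.8, 177.2])]
white [343.1 170.9] [(0, [342.0, 172.2], [345.8, 184.3]), (0.005, [342.8, 169.0], [346.7, 181.0]), (0.01, [343.7, 165.6], [347.7, 177.7])]
```

```bash
python3 -c "
from plant import ctrl
print(ctrl.sign_off())"
```

```text
the job is handed in; nothing more can be done
None
```

I pulled the amber, orange and grey screwdrivers first and laid them side by side in the tray. Then I slid the red knife into slot 1, yellow into slot 3 and white into slot 4. No blue knife or green driver was present, and I left the orange look-alike alone. The job was handed in at about 49.5 s with the gripper clear.

**Final checks:**
- **Drivers:** the last pictures show all three lying flat in the tray.
- **Knives:** each one stopped hard against the block, with its shoulder within about 1 mm of the face. Measured from the last picture, the handle ends are 2–3 mm off the fully home position. That is within the slack in the slots and the camera error, so the two readings differ slightly.
- **Bystanders:** those in view at the end (mug, tape, filler can) look where they were. The last picture did not show the glue, dish or pliers.

**What went differently than expected:**
- The fingertips stand about 40 mm behind the reported tool point. My first two grips on the amber driver closed on nothing, and I corrected for the offset after that.
- The yellow knife was knocked aside during the run. I found it again with the wrist camera before picking it up.
- I saw no sign of the grip slackening.

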